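Unload a tube resistor into its saddles, peel the empty tray off the stack and show it

ROBOT

A 6-joint arm with a two-finger parallel gripper is mounted at the origin on the work surface. World frame = base frame: x ahead of the robot, y to its left, z up, the work surface at z = 0. Lengths are in m, angles in rad, forces in N, time in s.
With the tool pointing down it reaches from about 0.35 to 0.975 m from the base axis. Payload 4.9 kg.
Tool frame: the origin (TCP) lies on the front face of the gripper's body, between the roots of the fingers; the fingertips stand 73 mm ahead of it and the grasp point (between the pads) lies 54 mm ahead of it (tip_extent is the distance from the TCP to the fingertips, in m); y points along the fingers, x is the direction in which the jaws open and shut, and the axes are right-handed (so a half turn about y gives the same grasp; the last joint's range is limited). The gripper opens to 85 mm and grips with 20 to 120 N. Pads are 22 mm wide; open, the fingers measure 114 mm over their backs; the gripper's body (76 mm by 85 mm) begins 54 mm behind the grasp point. The pads swing forward as they close: fully open they stand 13 mm farther back than shut.
Start: joints at [-1.279, 0.053, 1.613, -0, 1.476, -0.119], TCP at [0.25, -0.573, 0.304] pointing down, gripper open.
Joint ranges: [-3.01, 3.01], [-1.01, 2.22], [0.06, 2.58], [-1.02, 4.17], [0.09, 2.62], [-3.14, 3.14]. Speed limits (rad/s): [2.57, 2.57, 3.14, 3.14, 3.14, 3.14].

INTERFACE

Orientations are given as a unit quaternion [w, x, y, z].
In Python, from plant import state, grab_frame, camera_info, job_done, tip_extent gives the robot as it stands.
- The arm moves only by the tool carry_out, never from a script. Its argument "rows" is a list that holds one entry, the list of rows, each a list of 7 numbers: the turn, a rotation vector about the world's x, y, z as a fraction of full scale, then the shift along the world's x, y, z as a fraction of full scale, then the finger opening in mm, from 0 to 85.4. A call has 1 to 5 rows; each row shifts and turns the commanded pose from where the row before left it; what a row does not reach is not made up. Full scale, the value 1, is 40 mm for a shift and 4 degrees for a turn. A row lasts 1/10 s, in which the tool goes at most 50 mm and 8.59 degrees, less where a joint would pass 70% of its speed; a pose out of reach is approached as far as the arm can. A call with a number of a shift or a turn outside -1 to 1 is refused whole. A call with a gripper value outside its range is refused whole. The fingers move at their own pace and stop on an object; the grip force is fixed at half the most. Time passes only in rows, so rows that do not move let the fingers close. It gives the time, the measured TCP pose, the force and the opening at its end, in the units of the state.
- state(): the state, without advancing time (a new reading comes with each control period).
- grab_frame(name): name is "scene" or "top" or "wrist"; returns the picture (420x560x3 uint8, blue, green, red); there is no depth.
- camera_info(name): a dict with "intrinsics" (3x3 intrinsics, pixels), "xyz" and "rotation" of the camera in the world; the wrist camera has in their place "tool_from_camera" (4x4, takes a point from camera to tool coordinates, whose origin is the TCP and whose axes are the tool frame's). Camera axes: x right, y down, z forward; pixel columns grow to the right and rows downward; lengths in m; the calibration is good to about 2 mm. A picture is of the moment at which its call begins: read the wrist's pose just before it. camera_info takes no time and is no camera call.
- job_done(): hands the job in, once; it reports no verdict.
The state is a dict: "time": time; "joint_pos": joint angles; "joint_vel": joint speeds; "joint_efforts": joint torques, N m; "tool_pos": TCP position; "tool_rot": TCP orientation; "contact_force": force on the tool from outside, world axes, zero at the start; "ft_torque": the same for the moment, N m; "gripper_width": opening from 0.0 (shut) to 1.0 (fully open).
Only numpy, scipy, OpenCV 4.12 (cv2) and the standard library are available. Lean on these libraries where they do the work, as an engineer would, in place of code of your own. Each camera call takes 0.05 s, during which the arm holds its last target.

TASK

Take the tube resistor out of the top tray and lay it, level and centred, in the two notched saddles of the test stand, without dropping it. Then peel the top tray off the clinging stack by its ear: lift that corner first while the opposite corner is still down in the stack, leaving the rest of the stack where it stands. Finish while still holding the tray by the gripper, still and about level, some 12 cm above the middle of the light panel; leave the meter, the probe box and the circuit board alone.

Things in the scene. Friction and masses are not known exactly. Their poses are not given: they have to be found in the camera images.
- resistor: Tube resistor: white ceramic rod, 24 mm diameter, 140 mm long, steel band at each end, 0.14 kg. Origin at the middle of its axis, x along the rod (it may have rolled about x). At first it lies along x in the top tray's two saddle bumps (78 mm free between them), its axis 22 mm above the tray's floor, its middle within 6 mm of the tray's.
- tray: Top tray: shallow grey formed tray, 180 x 140 mm (x, y) over the rim, 0.12 kg. Origin: middle of its underside, z up. Floor 4 mm thick, rim top at z = 16 mm, inside 152 x 112 mm; saddle bumps at x = +-45 mm up to z = 20 mm. Ear on the (+x, +y) corner. Its body below the rim, 160 x 120 x 12 mm, is nested in the stack and clings to it by friction (about 2 N near each corner) until some 6 mm out.
- ear (a point): Grip point on the top tray's ear, at (76, 59, 37) mm in the tray's frame, axes as the tray's. The ear is an upright plate 10 mm thick and 32 mm long, its length along the tray's diagonal (37.9 degrees from the tray's x axis towards y); it stands 32 mm above the rim, its top 11 mm above this point.
- far_corner (a point): Underside of the rim at the tray's corner opposite the ear, at (-90, -70, 12) mm in the tray's frame; this is the corner that stays down and about which the tray tips while it is peeled.
- stack: Rest of the stack: nested grey trays, 180 x 140 x 50 mm, loose on the bench, 0.9 kg in all (it does not come apart). Origin: middle of its underside, axes as the top tray's, whose underside starts 38 mm above this origin and whose rim rests on its 50 mm high top edge.
- stand: Test stand, fixed to the bench: aluminium base 150 x 70 x 10 mm with two black blocks, 12 mm thick, 90 mm apart (78 mm free between them), with 90 degree notches, open upwards. Origin at the middle of its underside, x along the line through both notches. It stands left or right of the stack, the light panel on the other side.
- cradle (a point): Where the middle of the resistor belongs when it rests in both notches: 56 mm above the stand's origin, x along the rod's direction. The blocks' tops lie 6 mm below this point.
- panel: Flat light panel, fixed on the bench: black frame with a white diffuser, 170 x 200 x 10 mm (x, y, z). Origin at the middle of its underside.
- meter: Bystander: black hand multimeter lying on the bench, 150 x 75 x 40 mm. Origin at the middle of its underside, x along its length.
- probe_box: Bystander: black probe box, 45 x 150 x 26 mm, lying on the bench. Origin at the middle of its underside, y along its length.
- board: Bystander: green circuit board on short feet, 110 x 160 x 40 mm. Origin at the middle of its underside, y along its length.
Mind the look-alikes: they are no part of the job. What is shaped like the stack but pink is not meant.

How it is judged:
On the way, in this order (a step that is already met when the one before it is completed fails the run):
1. the resistor lies level in both notches of the stand, let go (z of resistor in the frame of cradle between -0.004 and 0.004 m and y of resistor in the frame of cradle between -0.005 and 0.005 m and x of resistor in the frame of cradle between -0.015 and 0.015 m and angle between the x axis of resistor and the x axis of cradle, either way round below 0.06 rad and contact force between the fingers and resistor below 0.1 N and linear speed of resistor below 0.03 m/s), for 0.3 s.
2. the ear's corner is lifted 15 mm or more while the opposite corner is still down (within 5 mm) in the stack (z of ear in the frame of stack above 0.09 m and z of far_corner in the frame of stack below 0.055 m and horizontal distance between far_corner and stack below 0.122 m and contact force between the fingers and tray above 0.3 N), for 0.05 s.
At the end, for the whole second after the job is handed in: Resistor rests untouched in both notches (4 mm high, 5 across, 15 along, 0.06 rad); the fingers alone hold the tray still, middle within 50 mm of the panel's middle from above, underside 80 to 200 mm above the bench, within 0.26 rad of level; rest of the stack flat, within 30 mm of its start (all of step 1 and contact force between the fingers and tray above 0.3 N and height (world z) of tray between 0.08 and 0.2 m and horizontal distance between tray and panel below 0.05 m and angle between tray's own z axis and vertical below 0.26 rad and linear speed of tray below 0.03 m/s and contact force between tray and stack below 0.05 N and contact force between tray and panel below 0.05 N and contact force between tray and stand below 0.05 N and distance of stack from where it was at the start of the episode below 0.03 m and angle between stack's own z axis and vertical below 0.03 rad); the arm keeps its last pose, push and grip.
It fails at once if the resistor is dropped (height (world z) of resistor below 0.035 m).
It fails at once if the rest of the stack is carried or dragged off (more than 40 mm) (distance of stack from where it was at the start of the episode above 0.04 m).
It fails at once if a bystander is disturbed (distance of any of meter, probe_box, board from where it was at the start of the episode above 0.02 m).
It also fails if it takes over 64 s, if anything falls off the work surface, if the arm or the gripper's body presses on something with over 40 N, if the wrist force passes 120 N, or if a joint passes its speed limit or range.

## Working session

There is one attempt and no reset: what is moved stays moved. The work goes in short steps, Python scripts to look and compute and a tool call to move; the robot and the scene stay as the last step left them, time stands still between calls to the robot, and variables do not carry over. Pictures are saved under pics/ and viewed, and the job is handed in when it is done.

Besides the shell and the picture viewer there is one more tool, called by a JSON object that holds its "op" and its "data". carry_out: Moves the arm, as the interface text tells. Shift numbers are shares of 40 mm and turn numbers shares of 4 degrees, none past 1 either way. Its arguments: {"type":"object","properties":{"rows":{"type":"array"}},"required":["rows"]}

```bash
ls; mkdir -p pics
python3 - <<'E'
from plant import *
import cv2
s=state();print(s)
for n in("scene","top","wrist"):
    cv2.imwrite(f"pics/{n}0.png",grab_frame(n)); print(n,camera_info(n))
print(tip_extent)
E
```

```text
pics
{'time': 0.0, 'joint_pos': array([-1.27899998e+00,  5.33329013e-02,  1.61431588e+00,  1.90447928e-05,
        1.47595522e+00, -1.19001976e-01]), 'joint_vel': array([-0.00033939,  0.00059899,  0.00026071, -0.00028482, -0.00022956,
        0.00081771]), 'joint_efforts': array([-3.83796180e-05, -3.93683195e+01, -3.70177531e+01,  5.71573295e-06,
        7.21707882e-03, -2.26603436e-05]), 'tool_pos': array([ 0.24945378, -0.57254261,  0.30266464]), 'tool_rot': array([ 0.59193085, -0.59100544,  0.38805123, -0.38697116]), 'contact_force': array([-0.48660804,  0.69692399,  0.17623022]), 'ft_torque': array([-0.04984656, -0.01231726, -0.00289179]), 'gripper_width': 0.9990475132966163}
scene {'intrinsics': array([[470.20953948,   0.        , 286.1985878 ],
       [  0.        , 470.20953948, 209.86040383],
       [  0.        ,   0.        ,   1.        ]]), 'xyz': array([1.0574783 , 0.69715022, 1.10074175]), 'rotation': array([-0.11088077,  0.30500193,  0.89565685, -0.30410208])}
top {'intrinsics': array([[433.61964694,   0.        , 278.93286259],
       [  0.        , 433.61964694, 205.80271975],
       [  0.        ,   0.        ,   1.        ]]), 'xyz': array([0.37548448, 0.07868465, 1.17673336]), 'rotation': array([ 0.04665666, -0.69817738,  0.71218005, -0.05631225])}
wrist {'intrinsics': array([[290.33552324,   0.        , 277.79704118],
       [  0.        , 290.33552324, 211.71859685],
       [  0.        ,   0.        ,   1.        ]]), 'tool_from_camera': array([[ 9.99999920e-01, -2.37856993e-05, -3.98183224e-04,
        -1.43547194e-03],
       [ 3.69531231e-04, -3.20650882e-01,  9.47197379e-01,
        -6.95837809e-02],
       [-1.50207554e-04, -9.47197451e-01, -3.20650848e-01,
         8.22747880e-02],
       [ 0.00000000e+00,  0.00000000e+00,  0.00000000e+00,
         1.00000000e+00]])}
0.0726
```

View pics/scene0.png

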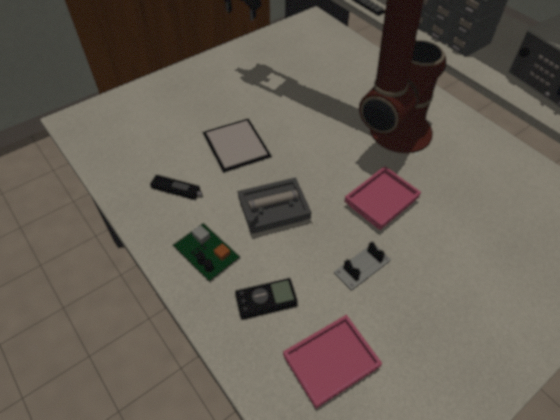

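View pics/top0.png

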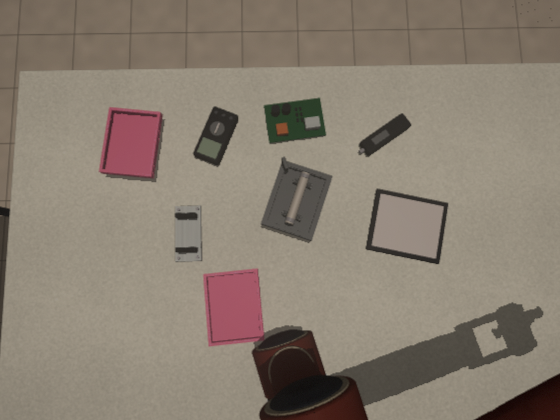

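View pics/wrist0.png

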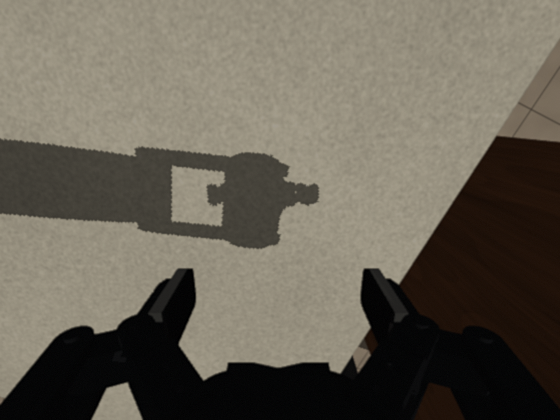

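The candidates in the top view are the grey stack at (297,200) and pink trays at (132,143) and (234,307). The grey one fits, because it holds the white rod and has an ear near (285,165). The stand is at (187,233) and the panel at (408,226). I'll enlarge these areas to confirm.

Run:
```python
import cv2
a=cv2.imread("pics/top0.png")
def c(n,x0,y0,x1,y1,k):cv2.imwrite(n,cv2.resize(a[y0:y1,x0:x1],None,fx=k,fy=k,interpolation=cv2.INTER_CUBIC))
c("pics/t_stack.png",250,145,350,245,6)
c("pics/t_stand.png",165,195,215,270,8)
c("pics/t_panel.png",360,180,460,270,6)
```

```text
(no output)
```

View pics/t_stack.png

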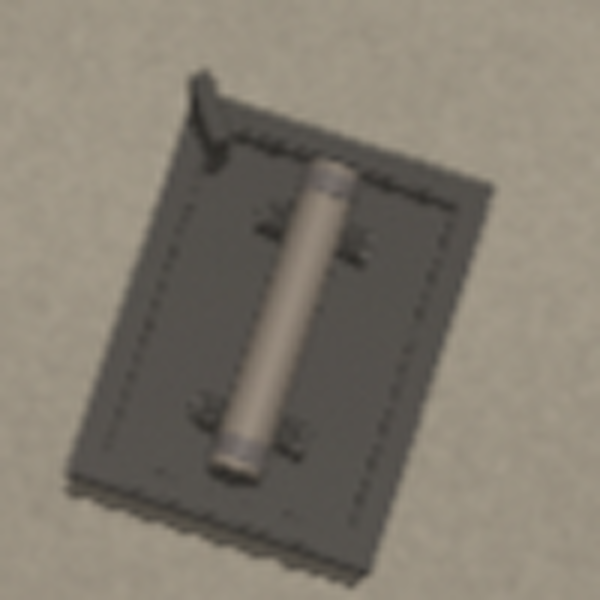

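View pics/t_stand.png

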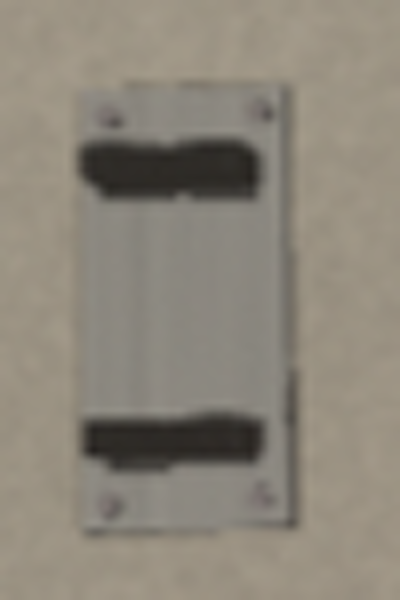

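View pics/t_panel.png

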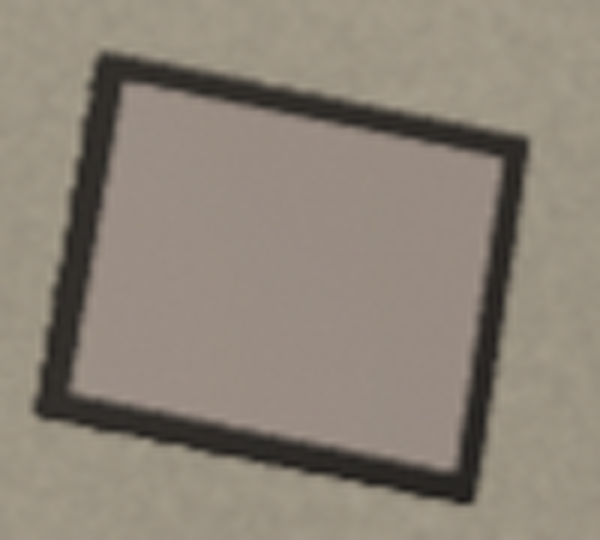

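```bash
cat > h.py <<'E'
from plant import *
import numpy as np, cv2
from scipy.spatial.transform import Rotation as R
def rot(q): return R.from_quat([q[1],q[2],q[3],q[0]]).as_matrix()
def cam(n,s=None):
    c=camera_info(n)
    if n=="wrist":
        T=np.eye(4);s=s or state();T[:3,:3]=rot(s["tool_rot"]);T[:3,3]=s["tool_pos"]
        T=T@c["tool_from_camera"];return c["intrinsics"],T[:3,:3],T[:3,3]
    return c["intrinsics"],rot(c["rotation"]),np.array(c["xyz"])
def ray(C,uv):
    K,Rm,p=C;d=Rm@np.linalg.inv(K)@np.array([uv[0],uv[1],1.]);return p,d
def onz(C,uv,z):
    p,d=ray(C,uv);return p+d*(z-p[2])/d[2]
def proj(C,P):
    K,Rm,p=C;q=(np.atleast_2d(P)-p)@Rm@K.T;return q[:,:2]/q[:,2:]
def tri(obs):
    A=0;b=0
    for C,uv in obs:
        p,d=ray(C,uv);d=d/np.linalg.norm(d);M=np.eye(3)-np.outer(d,d);A=A+M;b=b+M@p
    return np.linalg.solve(A,b)
E
python3 - <<'E'
from h import *
np.set_printoptions(precision=4,suppress=True)
s=state();print(rot(s["tool_rot"]))
C=cam("top")
def f(l,o,k,z): return np.array([onz(C,(o[0]+(x+.5)/k-.5,o[1]+(y+.5)/k-.5),z) for x,y in l])
def rep(n,P):
    print(n,"\n",P[:,:2],P.mean(0)); 
    if len(P)==4: print([round(float(np.linalg.norm(P[i]-P[(i+1)%4])),4) for i in range(4)],[round(float(np.degrees(np.arctan2(*(P[(i+1)%4]-P[i])[1::-1]))),1) for i in range(4)])
rep("rim",f([(187,95),(492,187),(372,573),(70,478)],(250,145),6,.052))
rep("rod",f([(335,165),(235,472)],(250,145),6,.064))
d=f([(335,165),(235,472)],(250,145),6,.064);print(np.linalg.norm(d[0]-d[1]),np.degrees(np.arctan2(*(d[0]-d[1])[1::-1])))
rep("eartop",f([(203,75)],(250,145),6,.086))
rep("panel",f([(100,52),(528,138),(472,502),(37,412)],(360,180),6,.010))
rep("stand",f([(80,88),(288,85),(292,527),(82,532)],(165,195),8,.010))
rep("blocks",f([(85,168),(260,168),(262,438),(85,438)],(165,195),8,.047))
E
```

```text
[[ 0.3993 -0.0004  0.9168]
 [-0.9168  0.0015  0.3993]
 [-0.0016 -1.      0.0002]]
rim 
 [[ 0.6625  0.0542]
 [ 0.6183 -0.0798]
 [ 0.449  -0.0213]
 [ 0.4928  0.1086]] [0.5556 0.0154 0.052 ]
[0.141, 0.1792, 0.1371, 0.1782] [-108.2, 160.9, 71.4, -17.8]
rod 
 [[ 0.6268 -0.0096]
 [ 0.4927  0.0374]] [0.5598 0.0139 0.064 ]
0.1421147825563223 -19.31947094406966
eartop 
 [[0.6625 0.0478]] [0.6625 0.0478 0.086 ]
panel 
 [[ 0.5902 -0.2071]
 [ 0.5467 -0.4006]
 [ 0.3829 -0.3627]
 [ 0.4269 -0.17  ]] [ 0.4867 -0.2851  0.01  ]
[0.1984, 0.1681, 0.1977, 0.1675] [-102.7, 167.0, 77.2, -12.8]
stand 
 [[0.5526 0.3439]
 [0.5523 0.2736]
 [0.4034 0.2714]
 [0.4032 0.3412]] [0.4779 0.3075 0.01  ]
[0.0703, 0.1489, 0.0697, 0.1494] [-90.2, -179.2, 90.2, 1.1]
blocks 
 [[0.5205 0.3335]
 [0.5194 0.2764]
 [0.4313 0.2752]
 [0.4325 0.3323]] [0.4759 0.3043 0.047 ]
[0.0571, 0.0881, 0.0571, 0.088] [-91.1, -179.2, 88.8, 0.8]
```

{"op": "carry_out", "data": {"rows": [[[0, 0, -0.7, 0.5, 1, 0, 60], [0, 0, -0.7, 0.5, 1, 0, 60], [0, 0, -0.7, 0.5, 1, 0, 60], [0, 0, -0.7, 0.5, 1, 0, 60], [0, 0, -0.7, 0.5, 1, 0, 60]]]}}

```text
time: 0.65
tool_pos: [0.3499, -0.3712, 0.3035]
tool_rot: [0.539, -0.539, 0.458, -0.457]
contact_force: [0.2, -0.1, -0.5]
gripper_width: 0.703
```

{"op": "carry_out", "data": {"rows": [[[0, 0, -0.7, 0.5, 1, 0, 60], [0, 0, -0.7, 0.5, 1, 0, 60], [0, 0, -0.7, 0.5, 1, 0, 60], [0, 0, -0.7, 0.5, 1, 0, 60], [0, 0, -0.7, 0.5, 1, 0, 60]]]}}

```text
time: 1.15
tool_pos: [0.4499, -0.1712, 0.3038]
tool_rot: [-0.48, 0.48, -0.52, 0.52]
contact_force: [0.4, -0.3, -0.0]
gripper_width: 0.7
```

{"op": "carry_out", "data": {"rows": [[[0, 0, -0.7, 0.5, 1, 0, 60], [0, 0, -0.7, 0.5, 1, 0, 60], [0, 0, -0.7, 0.5, 0.8, 0, 60], [0, 0, -0.7, 0.2, 0.6, 0, 60], [0, 0, 0, 0, 0, 0, 60]]]}}

```text
time: 1.65
tool_pos: [0.518, -0.0344, 0.3034]
tool_rot: [0.428, -0.428, 0.563, -0.562]
contact_force: [-0.1, -0.2, 0.5]
gripper_width: 0.707
```

Run:
```python
from h import *
np.set_printoptions(precision=4,suppress=True)
s=state();print(rot(s["tool_rot"]),s["joint_pos"])
im=grab_frame("wrist");cv2.imwrite("pics/w1.png",im)
C=cam("wrist",s);print(C)
```

```text
[[-0.2663 -0.0007  0.9639]
 [-0.9639  0.0009 -0.2663]
 [-0.0007 -1.     -0.001 ]] [-0.2101 -0.2031  1.8558  0.0007  1.4898  1.6302]
(array([[290.3355,   0.    , 277.797 ],
       [  0.    , 290.3355, 211.7186],
       [  0.    ,   0.    ,   1.    ]]), array([[-0.2664, -0.9127, -0.3099],
       [-0.9639,  0.2521,  0.0863],
       [-0.0007,  0.3217, -0.9468]]), array([ 0.5968, -0.0552,  0.373 ]))
```

View pics/w1.png

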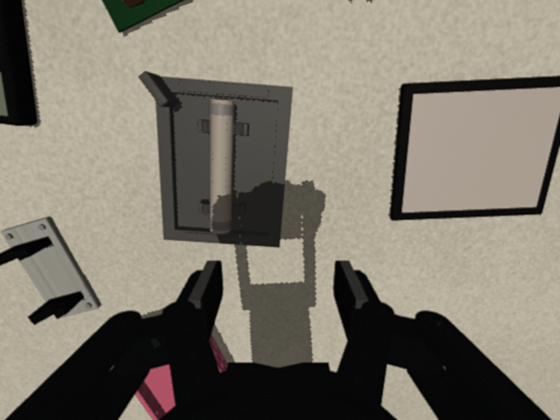

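The wrist view shows the grey tray (rim corners about (163,75), (292,87), (279,246), (164,239)), the rod from (223,98) to (220,233), the ear at (155,88) and the stand at lower left. Next I'll crop and overlay.

Run:
```python
import cv2
a=cv2.imread("pics/w1.png")
def c(n,x0,y0,x1,y1,k):cv2.imwrite(n,cv2.resize(a[y0:y1,x0:x1],None,fx=k,fy=k,interpolation=cv2.INTER_CUBIC))
c("pics/w1a.png",130,60,310,255,3)
c("pics/w1b.png",0,210,110,330,5)
```

```text
(no output)
```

View pics/w1a.png

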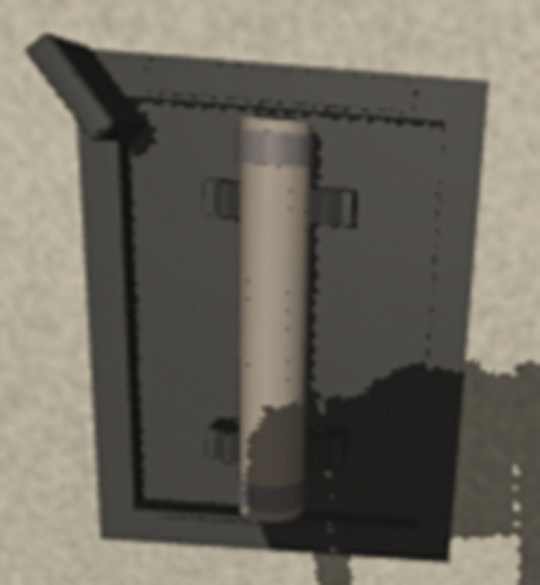

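View pics/w1b.png

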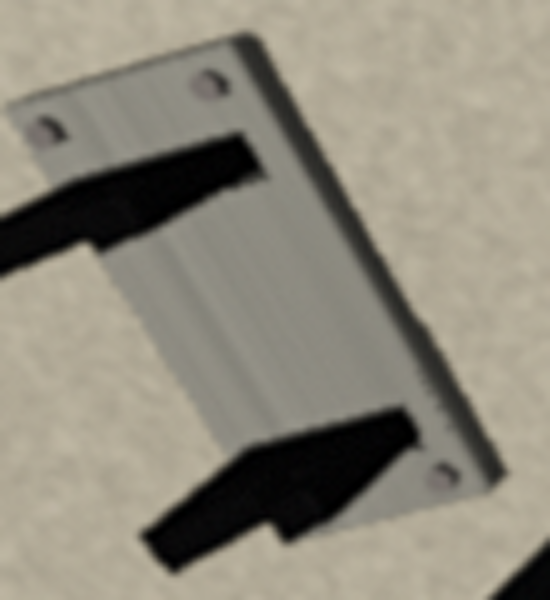

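Run:
```python
from h import *
np.set_printoptions(precision=4,suppress=True)
C=cam("wrist")
def f(l,o,k,z): return np.array([onz(C,(o[0]+(x+.5)/k-.5,o[1]+(y+.5)/k-.5),z) for x,y in l])
ang=lambda a,b:np.degrees(np.arctan2(*(b-a)[1::-1]))
r=f([(488,82),(448,560),(102,538)],(130,60),3,.054)
print("rim",r,np.linalg.norm(r[1]-r[0]),np.linalg.norm(r[2]-r[1]),ang(r[1],r[0]),ang(r[1],r[2]),"centre",(r[0]+r[2])/2)
d=f([(275,122),(272,516)],(130,60),3,.066);print("rod",d,np.linalg.norm(d[0]-d[1]),ang(d[1],d[0]),d.mean(0))
e=f([(38,38),(100,137)],(130,60),3,.086);print("ear bottom-left face top?",e)
# model
c=np.array([.5556,.0154]);th=np.radians(-18.5)
for cc in [c,(((r[0]+r[2])/2)[:2])]:
    M=np.array([[np.cos(th),-np.sin(th)],[np.sin(th),np.cos(th)]])
    u=np.array([np.cos(np.radians(37.9)),np.sin(np.radians(37.9))]);v=np.array([-u[1],u[0]])
    for a in(-16,16):
        for b in (-5,5):
            q=np.array([76,59])+a*u+b*v;w=np.r_[cc+M@q/1000,.086]
            for n in("wrist",'top'):
                p=proj(cam(n),w)[0];o,k=((130,60),3) if n=="wrist" else ((250,145),6);print(n,a,b,((p-o+.5)*k-.5).round(0),end=' ')
    print()
st=f([(235,37),(492,490),(8,103)],(0,210),5,.010);print("stand",st,np.linalg.norm(st[1]-st[0]),ang(st[1],st[0]),(st[1]+st[2])/2)
```

```text
rim [[ 0.6166 -0.0775  0.054 ]
 [ 0.449  -0.0173  0.054 ]
 [ 0.4953  0.1133  0.054 ]] 0.17808063559722098 0.13857252265131695 -19.755613771505473 70.50485122426944 centre [0.5559 0.0179 0.054 ]
rod [[ 0.6228 -0.0061  0.066 ]
 [ 0.4903  0.0409  0.066 ]] 0.14064731973038028 -19.52703588440172 [0.5566 0.0174 0.066 ]
ear bottom-left face top? [[0.6623 0.0513 0.086 ]
 [0.6315 0.0442 0.086 ]]
wrist -16 -5 [119. 126.] top -16 -5 [229. 142.] wrist -16 5 [ 95. 145.] top -16 5 [208. 150.] wrist 16 -5 [47. 32.] top 16 -5 [203.  74.] wrist 16 5 [23. 53.] top 16 5 [181.  81.] 
wrist -16 -5 [111. 127.] top -16 -5 [223. 141.] wrist -16 5 [ 87. 146.] top -16 5 [202. 149.] wrist 16 -5 [39. 33.] top 16 -5 [197.  73.] wrist 16 5 [15. 54.] top 16 5 [175.  81.] 
stand [[0.5525 0.2742 0.01  ]
 [0.4039 0.2741 0.01  ]
 [0.5519 0.3429 0.01  ]] 0.1485734365351192 0.03674084321038525 [0.4779 0.3085 0.01  ]
```

{"op": "carry_out", "data": {"rows": [[[0, 0, -0.9, 0.5, 0.65, 0, 60], [0, 0, 0, 0.5, 0.65, -0.7, 60], [0, 0, 0, 0, 0, -0.9, 60], [0, 0, 0, 0, 0, -0.9, 60], [0, 0, 0, 0, 0, 0, 60]]]}}

```text
time: 2.2
tool_pos: [0.5539, 0.0144, 0.1975]
tool_rot: [0.406, -0.412, 0.579, -0.574]
contact_force: [-0.2, -0.1, -0.9]
gripper_width: 0.707
```

Run:
```python
from h import *
np.set_printoptions(precision=4,suppress=True)
s=state();print(rot(s["tool_rot"]),s["tool_pos"])
cv2.imwrite("pics/w2.png",grab_frame("wrist"))
```

```text
[[-0.3305 -0.0121  0.9437]
 [-0.9438  0.0009 -0.3305]
 [ 0.0031 -0.9999 -0.0117]] [0.5539 0.0144 0.1975]
```

View pics/w2.png

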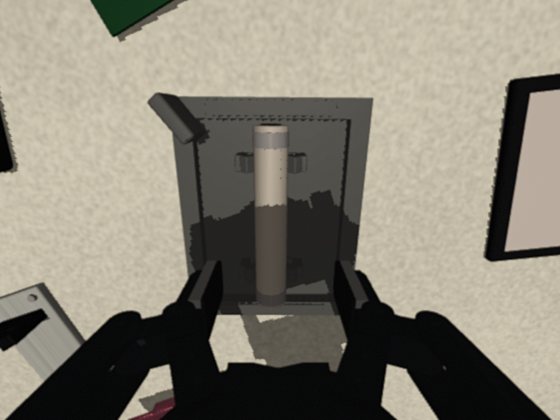

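The rod runs from (271,127) to (270,303), about 8 px left of the finger midline (278), so I'm working out the correction.

Run:
```python
from h import *
np.set_printoptions(precision=4,suppress=True)
a=cv2.imread("pics/w2.png")
cv2.imwrite("pics/w2a.png",cv2.resize(a[90:320,140:390],None,fx=3,fy=2.6,interpolation=cv2.INTER_CUBIC))
s=state();C=cam("wrist",s);print(s["tool_pos"])
d=np.array([onz(C,u,z) for u,z in [((271,126),.066),((270,304),.066)]]);print(d,np.linalg.norm(d[0]-d[1]),np.degrees(np.arctan2(*(d[0]-d[1])[1::-1])),d.mean(0))
d=np.array([onz(C,u,.054) for u in [(372,98),(360,313),(150,97)]]);print(d)
```

```text
[0.5556 0.0142 0.201 ]
[[ 0.6257 -0.0047  0.066 ]
 [ 0.4916  0.0443  0.066 ]] 0.14278083400309377 -20.093855389748356 [0.5587 0.0198 0.066 ]
[[ 0.6196 -0.0768  0.054 ]
 [ 0.4475 -0.0252  0.054 ]
 [ 0.6711  0.0682  0.054 ]]
```

View pics/w2a.png

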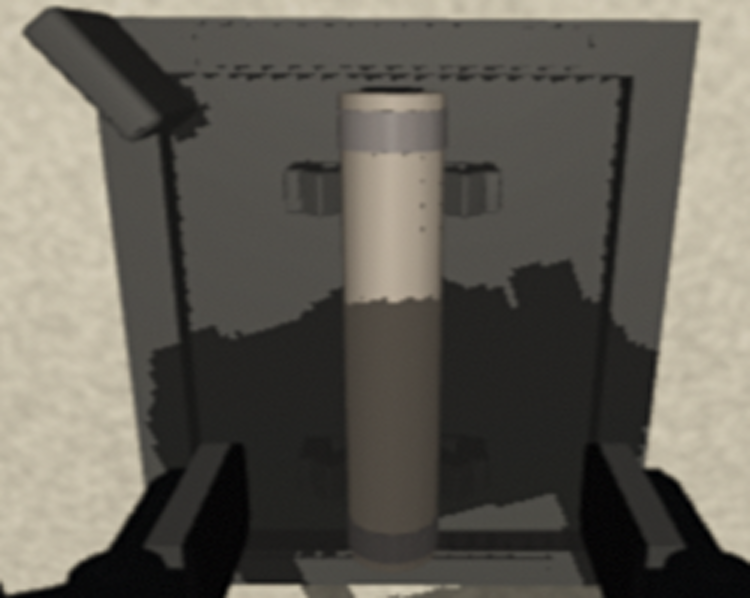

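Run:
```python
from h import *
np.set_printoptions(precision=4,suppress=True)
s=state();a=grab_frame("wrist");print(s["tool_pos"],rot(s["tool_rot"]).ravel())
cv2.imwrite("pics/w3.png",a)
cv2.imwrite("pics/w3a.png",cv2.resize(a[90:320,140:390],None,fx=3,fy=2.6,interpolation=cv2.INTER_CUBIC))
```

```text
[0.5556 0.0142 0.201 ] [-0.3307 -0.0067  0.9437 -0.9437  0.0004 -0.3307  0.0018 -1.     -0.0064]
```

View pics/w3a.png

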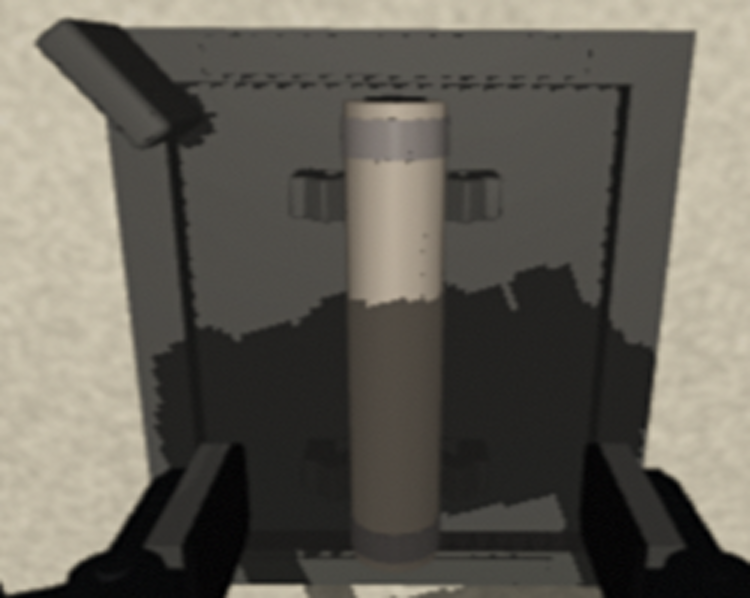

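Run:
```python
from h import *
np.set_printoptions(precision=4,suppress=True)
s=state();C=cam("wrist",s)
print(s["tool_pos"],rot(s["tool_rot"]).ravel())
g=lambda x,y:(140+(x+.5)/3-.5,90+(y+.5)/2.6-.5)
for z0 in(.060,.064):
  d=np.array([onz(C,g(396,102),z0+.01),onz(C,g(396,558),z0+.006)]);print(d,np.linalg.norm(d[0]-d[1]),np.degrees(np.arctan2(*(d[0]-d[1])[1::-1])),d.mean(0))
d=np.array([onz(C,g(*u),.054) for u in [(694,32),(645,440),(645,590),(105,30)]]);print(d, np.degrees(np.arctan2(*(d[0]-d[1])[1::-1])),np.degrees(np.arctan2(*(d[3]-d[0])[1::-1])))
e=np.array([onz(C,g(*u),.086) for u in [(38,38),(143,147),(165,125),(68,20)]]);print(e)
```

```text
[0.5572 0.0141 0.2038] [-0.3309 -0.0014  0.9437 -0.9437 -0.0001 -0.3309  0.0005 -1.     -0.0013]
[[ 0.6261 -0.0048  0.07  ]
 [ 0.4915  0.0436  0.066 ]] 0.1431044860815719 -19.75128840812326 [0.5588 0.0194 0.068 ]
[[ 0.6263 -0.0049  0.074 ]
 [ 0.4942  0.0425  0.07  ]] 0.14034908953755454 -19.75189951046729 [0.5602 0.0188 0.072 ]
[[ 0.6194 -0.0767  0.054 ]
 [ 0.5027 -0.0347  0.054 ]
 [ 0.4457 -0.02    0.054 ]
 [ 0.6658  0.0541  0.054 ]] -19.77957188170414 70.46048831826393
[[0.6641 0.058  0.086 ]
 [0.6345 0.0486 0.086 ]
 [0.6377 0.042  0.086 ]
 [0.6657 0.0505 0.086 ]]
```

Run:
```python
from h import *
np.set_printoptions(precision=4,suppress=True)
s=state();a=grab_frame("wrist");s2=state();print(s["tool_pos"],s2["tool_pos"])
cv2.imwrite("pics/w4.png",a)
R0=np.array([-0.3307,-0.0067,0.9437,-0.9437,0.0004,-0.3307,0.0018,-1.,-0.0064]).reshape(3,3)
T=np.eye(4);T[:3,:3]=R0;T[:3,3]=[.5556,.0142,.201];c=camera_info("wrist");T=T@c["tool_from_camera"];C=(c["intrinsics"],T[:3,:3],T[:3,3])
g=lambda x,y:(140+(x+.5)/3-.5,90+(y+.5)/2.6-.5)
d=np.array([onz(C,g(396,102),.074),onz(C,g(396,558),.070)]);print(d,np.linalg.norm(d[0]-d[1]),d.mean(0))
d=np.array([onz(C,g(*u),.054) for u in [(694,32),(645,440),(105,30)]]);print(d)
cv2.imwrite("pics/w4a.png",cv2.resize(a[90:320,140:390],None,fx=3,fy=2.6,interpolation=cv2.INTER_CUBIC))
```

```text
[0.5572 0.0141 0.2038] [0.5582 0.0141 0.2056]
[[ 0.6241 -0.0048  0.074 ]
 [ 0.4936  0.042   0.07  ]] 0.1386992688599449 [0.5589 0.0186 0.072 ]
[[ 0.6173 -0.0755  0.054 ]
 [ 0.5019 -0.0342  0.054 ]
 [ 0.663   0.0533  0.054 ]]
```

View pics/w4a.png

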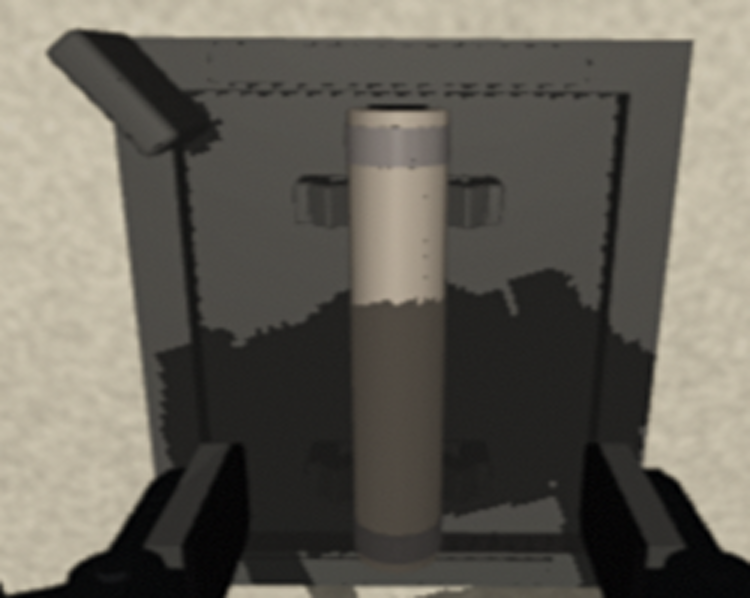

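Run:
```python
from h import *
print(state()["tool_pos"],tip_extent)
c=camera_info("wrist");T=np.linalg.inv(c["tool_from_camera"]);K=c["intrinsics"]
for x in(.03,.043):
 for z in (-.011,0,.011):
  for y in(.055,.063,.073):
   p=K@(T@[x,y,z,1])[:3];print(x,z,y,p[:2]/p[2])
```

```text
[0.55820339 0.01412948 0.20562037] 0.0726
0.03 -0.011 0.055 [338.66489857 305.12251347]
0.03 -0.011 0.063 [335.69246403 295.76184772]
0.03 -0.011 0.073 [332.36159523 285.27241592]
0.03 0 0.055 [340.15205401 286.41726716]
0.03 0 0.063 [337.03617504 277.77330997]
0.03 0 0.073 [333.55339381 268.11150601]
0.03 0.011 0.055 [341.71386933 266.77295858]
0.03 0.011 0.063 [338.44389423 258.92788141]
0.03 0.011 0.073 [334.79855261 250.18225326]
0.043 -0.011 0.055 [364.23219518 305.11849156]
0.043 -0.011 0.063 [360.01151537 295.7580217 ]
0.043 -0.011 0.073 [355.28188031 285.26880946]
0.043 0 0.055 [366.34541494 286.41314575]
0.043 0 0.063 [361.92097525 277.76939401]
0.043 0 0.073 [356.97554717 268.10781975]
0.043 0.011 0.055 [368.56472498 266.76873263]
0.043 0.011 0.063 [363.92139299 258.92387119]
0.043 0.011 0.073 [358.74504433 250.17848359]
```

Run:
```python
import cv2,numpy as np
a=cv2.imread("pics/w4.png");b=cv2.imread("pics/wrist0.png")
x=lambda a:cv2.resize(a[240:380,140:420],None,fx=2.8,fy=2.1)
cv2.imwrite("pics/fing.png",np.clip(np.vstack([x(a),x(b)]).astype(int)*2,0,255))
```

```text
[ WARN:0@0.099] global loadsave.cpp:1063 imwrite_ Unsupported depth image for selected encoder is fallbacked to CV_8U.
```

View pics/fing.png

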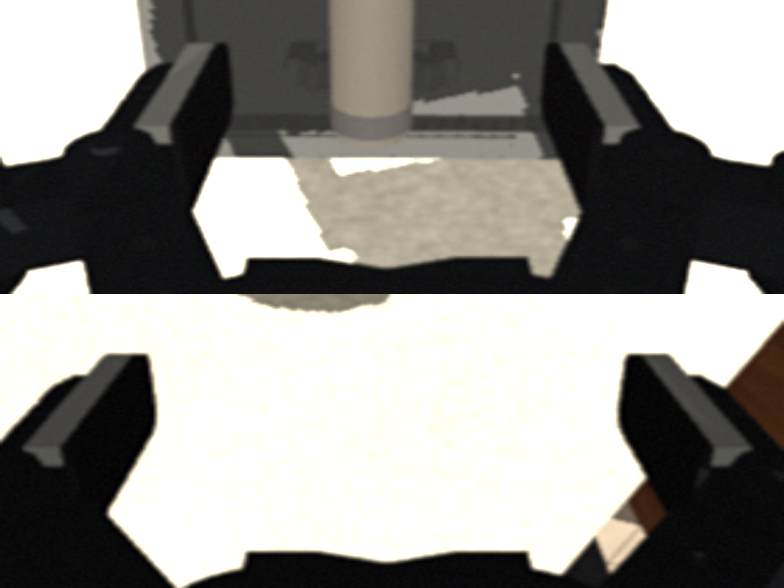

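{"op": "carry_out", "data": {"rows": [[[0, 0, -0.1, 0.02, 0.12, -0.7, 60], [0, 0, 0, 0, 0, -0.7, 60], [0, 0, 0, 0, 0, -0.4, 60], [0, 0, 0, 0, 0, -0.1, 60], [0, 0, 0, 0, 0, 0, 60]]]}}

```text
time: 2.85
tool_pos: [0.559, 0.0195, 0.1289]
tool_rot: [-0.408, 0.407, -0.578, 0.578]
contact_force: [-0.4, 1.0, 0.5]
gripper_width: 0.702
```

Run:
```python
from h import *
np.set_printoptions(precision=4,suppress=True)
s=state();a=grab_frame("wrist");print(s["tool_pos"],rot(s["tool_rot"]).ravel(),s["contact_force"])
cv2.imwrite("pics/w5.png",a);print(state()["tool_pos"])
```

```text
[0.559  0.0195 0.1289] [-0.3368  0.0012  0.9416 -0.9416 -0.0001 -0.3368 -0.0003 -1.      0.0012] [-0.3688  0.98    0.4591]
[0.5594 0.0195 0.1295]
```

View pics/w5.png

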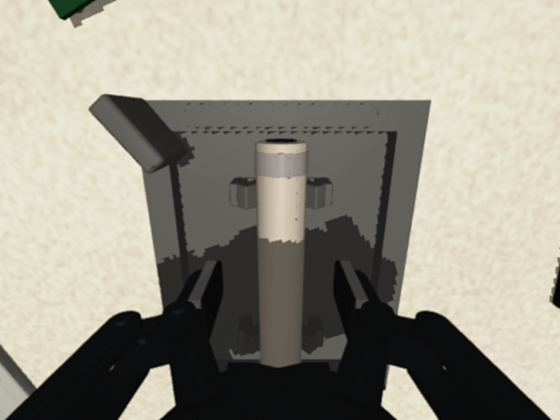

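{"op": "carry_out", "data": {"rows": [[[0, 0, 0, 0, -0.03, -0.3, 60], [0, 0, 0, 0, 0, 0, 60], [0, 0, 0, 0, 0, 0, 40], [0, 0, 0, 0, 0, 0, 28], [0, 0, 0, 0, 0, 0, 15]]]}}

```text
time: 3.4
tool_pos: [0.5586, 0.0185, 0.1165]
tool_rot: [-0.407, 0.407, -0.578, 0.578]
contact_force: [-0.4, -0.3, -0.4]
gripper_width: 0.257
```

{"op": "carry_out", "data": {"rows": [[[0, 0, 0, 0, 0, 0, 15], [0, 0, 0, 0, 0, 0, 15], [0, 0, 0, 0, 0, 0, 15]]]}}

```text
time: 3.7
tool_pos: [0.5586, 0.0185, 0.1164]
tool_rot: [-0.407, 0.407, -0.578, 0.578]
contact_force: [-1.3, -0.7, 4.4]
gripper_width: 0.265
```

{"op": "carry_out", "data": {"rows": [[[0, 0, 0, 0, 0, 0.3, 15], [0, 0, 0, 0, 0, 0.6, 15], [0, 0, 0, 0, 0, 0.8, 15], [0, 0, 0, 0, 0, 0.5, 15], [0, 0, 0, 0, 0, 0.1, 15]]]}}

```text
time: 4.2
tool_pos: [0.5599, 0.0186, 0.2116]
tool_rot: [-0.409, 0.406, -0.577, 0.579]
contact_force: [0.5, 0.6, -1.5]
gripper_width: 0.26
```

Run:
```python
from h import *
np.set_printoptions(precision=4,suppress=True)
s=state();a=grab_frame("wrist");print(s["tool_pos"],s["gripper_width"],s["contact_force"])
cv2.imwrite("pics/w6.png",a)
```

```text
[0.5599 0.0186 0.2116] 0.2598172750426551 [ 0.5479  0.573  -1.483 ]
```

View pics/w6.png

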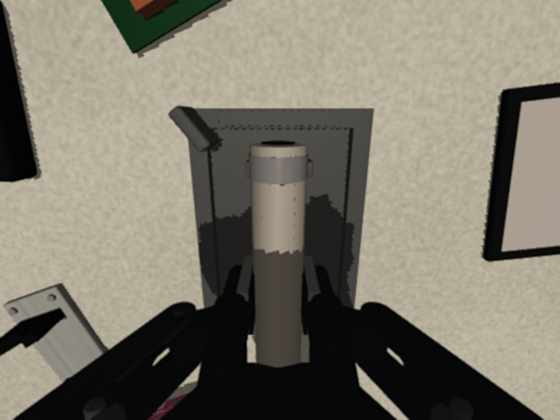

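The rod is held, with its near-side top edge at (278,146). I'm computing the along-rod offset in the grip.

```bash
python3 - <<'E'
from h import *
c=camera_info("wrist");T=c["tool_from_camera"];K=c["intrinsics"]
for v in(143,146,149):
  d=T[:3,:3]@np.linalg.inv(K)@[278,v,1];p=T[:3,3]
  for y in(.0385,.0405,.0425): print(v,y,p+d*(y-p[1])/d[1])
print(state()["tool_pos"],rot(state()["tool_rot"]))
E
python3 - <<'E'
import cv2
a=cv2.imread("pics/w6.png");cv2.imwrite("pics/w6a.png",cv2.resize(a[130:200,230:330],None,fx=6,fy=6,interpolation=cv2.INTER_CUBIC))
E
```

```text
143 0.0385 [-0.00085635  0.0385      0.07112961]
143 0.0405 [-0.0008549   0.0405      0.07094079]
143 0.0425 [-0.00085345  0.0425      0.07075197]
146 0.0385 [-0.00085627  0.0385      0.07005909]
146 0.0405 [-0.00085482  0.0405      0.06985046]
146 0.0425 [-0.00085337  0.0425      0.06964183]
149 0.0385 [-0.00085619  0.0385      0.06898159]
149 0.0405 [-0.00085474  0.0405      0.06875302]
149 0.0425 [-0.00085329  0.0425      0.06852445]
[0.55938181 0.01864383 0.21042307] [[-3.36393556e-01  4.33638993e-03  9.41711512e-01]
 [-9.41720627e-01 -1.90964292e-04 -3.36395933e-01]
 [-1.27891067e-03 -9.99990580e-01  4.14790701e-03]]
```

View pics/w6a.png

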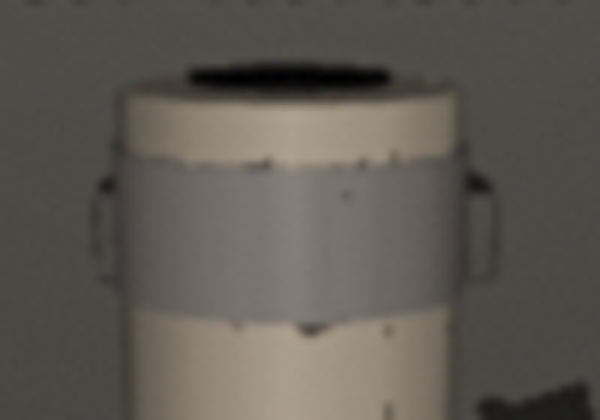

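{"op": "carry_out", "data": {"rows": [[[0, 0, 0.5, -0.1, 0.4, 0, 15], [0, 0, 0.8, -0.3, 0.9, 0, 15], [0, 0, 0.8, -0.3, 1, 0, 15], [0, 0, 0.8, -0.3, 1, 0, 15], [0, 0, 0.8, -0.3, 1, 0, 15]]]}}

```text
time: 4.75
tool_pos: [0.5042, 0.1925, 0.2056]
tool_rot: [0.478, -0.48, 0.521, -0.519]
contact_force: [1.0, 0.2, -0.5]
gripper_width: 0.257
```

{"op": "carry_out", "data": {"rows": [[[0, 0, 0.8, -0.3, 1, 0, 15], [0, 0, 0.5, -0.3, 1, 0, 15], [0, 0, 0, -0.1, 0.5, 0, 15], [0, 0, 0, 0, 0, 0, 15], [0, 0, 0, 0, 0, 0, 15]]]}}

```text
time: 5.25
tool_pos: [0.4771, 0.2908, 0.2061]
tool_rot: [-0.501, 0.503, -0.498, 0.498]
contact_force: [-0.3, -0.4, -0.7]
gripper_width: 0.258
```

Run:
```python
from h import *
np.set_printoptions(precision=4,suppress=True)
s=state();a=grab_frame("wrist");print(s["tool_pos"],rot(s["tool_rot"]),s["gripper_width"],s["joint_pos"])
cv2.imwrite("pics/w7.png",a);print(state()["tool_pos"]);cv2.imwrite("pics/s7.png",grab_frame("scene"));cv2.imwrite("pics/t7.png",grab_frame("top"))
```

```text
[0.4771 0.2908 0.2061] [[ 0.008  -0.0029  1.    ]
 [-1.     -0.0015  0.008 ]
 [ 0.0015 -1.     -0.0029]] 0.2580449198393706 [ 0.4144 -0.0221  1.8565 -0.0003  1.3104  1.9773]
[0.4776 0.2902 0.2064]
```

View pics/w7.png

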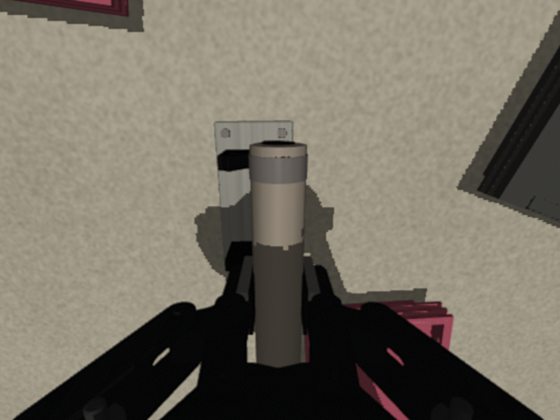

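View pics/s7.png

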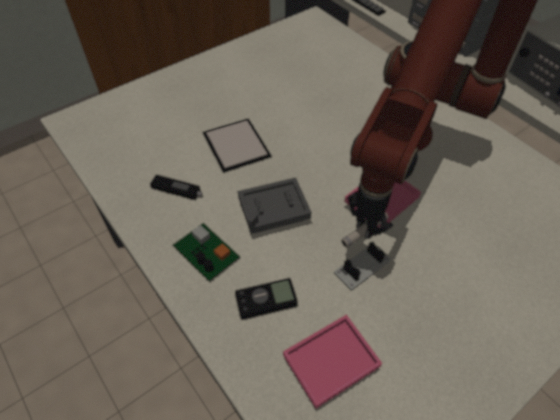

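Run:
```python
from h import *
np.set_printoptions(precision=4,suppress=True)
a=cv2.imread("pics/w7.png");cv2.imwrite("pics/w7a.png",cv2.resize(a[110:290,190:340],None,fx=4,fy=3.3,interpolation=cv2.INTER_CUBIC))
Rm=np.array([[.008,-.0029,1],[-1,-.0015,.008],[.0015,-1,-.0029]]);T=np.eye(4);T[:3,:3]=Rm;T[:3,3]=[.4771,.2908,.2061]
c=camera_info("wrist");T=T@c["tool_from_camera"];C=(c["intrinsics"],T[:3,:3],T[:3,3])
for u in((215.5,121.5),(292.5,121)):print(onz(C,u,.01))
```

```text
[0.5511 0.3468 0.01  ]
[0.5521 0.2796 0.01  ]
```

View pics/w7a.png

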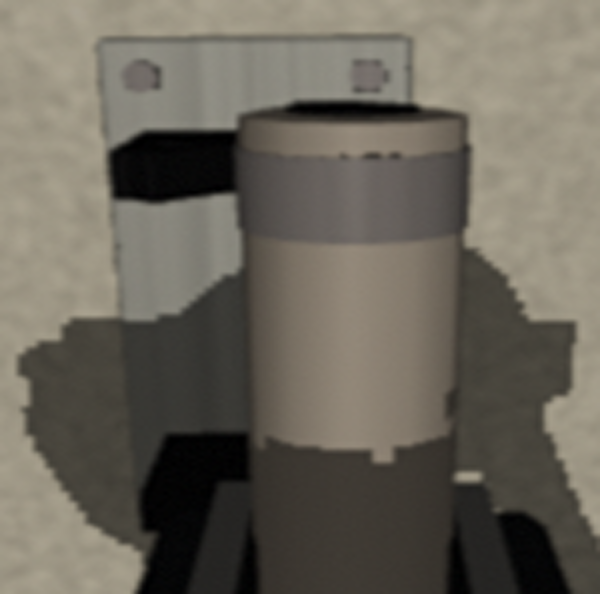

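{"op": "carry_out", "data": {"rows": [[[0, 0, 0.1, 0, 0.3, 0, 15], [0, 0, 0, 0, 0.25, -0.3, 15], [0, 0, 0, 0, 0, -0.5, 15], [0, 0, 0, 0, 0, -0.2, 15], [0, 0, 0, 0, 0, 0, 15]]]}}

```text
time: 5.9
tool_pos: [0.4772, 0.3123, 0.1653]
tool_rot: [-0.502, 0.505, -0.497, 0.496]
contact_force: [-0.3, 1.3, -1.0]
gripper_width: 0.259
```

{"op": "carry_out", "data": {"rows": [[[0, 0, 0, 0, 0, 0, 15], [0, 0, 0, 0, 0, 0, 15]]]}}

```text
time: 6.1
tool_pos: [0.4789, 0.3129, 0.1689]
tool_rot: [0.504, -0.503, 0.497, -0.497]
contact_force: [-0.2, 0.0, -1.6]
gripper_width: 0.265
```

Run:
```python
from h import *
np.set_printoptions(precision=4,suppress=True)
s=state();C=cam("wrist",s);a=grab_frame("wrist");print(s["tool_pos"],rot(s["tool_rot"]),s["gripper_width"])
cv2.imwrite("pics/w8.png",a);print(state()["tool_pos"]);np.savez("w8.npz",K=C[0],R=C[1],p=C[2])
cv2.imwrite("pics/w8a.png",cv2.resize(a[110:340,160:380],None,fx=3.4,fy=2.6,interpolation=cv2.INTER_CUBIC))
b=grab_frame("scene");cv2.imwrite("pics/s8.png",cv2.resize(b[180:320,280:460],None,fx=4.2,fy=4.2,interpolation=cv2.INTER_CUBIC))
```

```text
[0.4789 0.3129 0.1689] [[ 0.0127  0.0015  0.9999]
 [-0.9999  0.0008  0.0127]
 [-0.0007 -1.      0.0015]] 0.26451251862630426
[0.479  0.3129 0.169 ]
```

View pics/w8a.png

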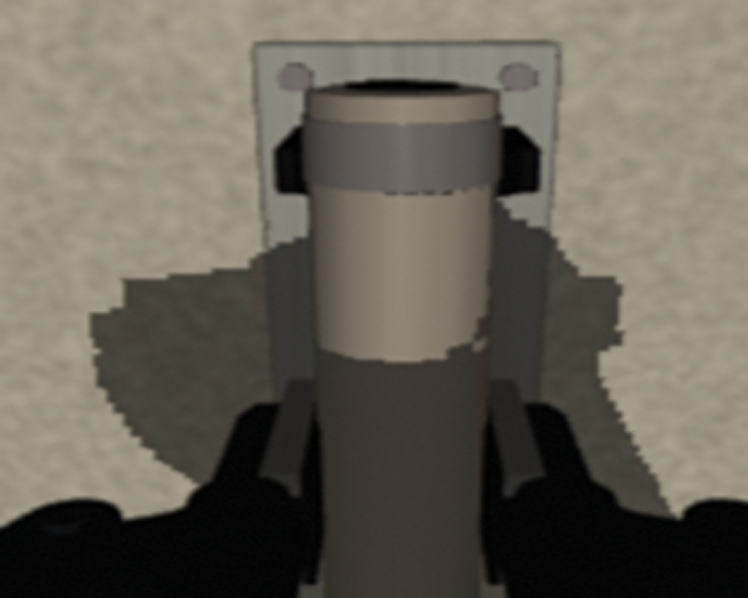

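View pics/s8.png

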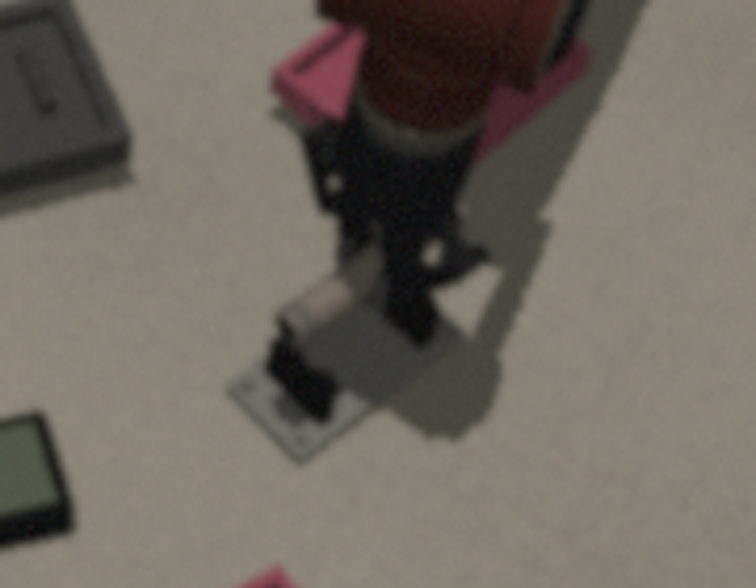

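Run:
```python
from h import *
np.set_printoptions(precision=4,suppress=True)
w=np.load("w8.npz");C=(w["K"],w["R"],w["p"])
g=lambda x,y:(160+(x+.5)/3.4-.5,110+(y+.5)/2.6-.5)
for u in((253,43),(559,43)):print(onz(C,g(*u),.01))
for u in((303,125),(525,127)):print("blk far top?",onz(C,g(*u),.05))
for u in((276,150),(541,150)):print("blk side",onz(C,g(*u),.05))
print(state()["tool_pos"])
```

```text
[0.5513 0.3483 0.01  ]
[0.5521 0.2802 0.01  ]
blk far top? [0.5335 0.3337 0.05  ]
blk far top? [0.5335 0.2915 0.05  ]
blk side [0.5272 0.339  0.05  ]
blk side [0.5278 0.2882 0.05  ]
[0.4789 0.3128 0.1689]
```

{"op": "carry_out", "data": {"rows": [[[0, 0, 0, -0.03, -0.02, -0.5, 15], [0, 0, 0, 0, 0, -0.5, 15], [0, 0, 0, 0, 0, -0.2, 15], [0, 0, 0, 0, 0, 0, 15], [0, 0, 0, 0, 0, 0, 15]]]}}

```text
time: 6.7
tool_pos: [0.4777, 0.312, 0.1208]
tool_rot: [0.504, -0.503, 0.497, -0.497]
contact_force: [0.1, 0.3, -1.2]
gripper_width: 0.26
```

Run:
```python
from h import *
s=state();a=grab_frame("wrist");print(s["tool_pos"],rot(s["tool_rot"])[2],s["contact_force"])
cv2.imwrite("pics/w9a.png",cv2.resize(a[110:340,160:380],None,fx=3.4,fy=2.6,interpolation=cv2.INTER_CUBIC))
print(state()["tool_pos"])
```

```text
[0.47765718 0.3120367  0.12076035] [-5.24996091e-04 -9.99999294e-01  1.06595529e-03] [ 0.09756228  0.25610459 -1.18173363]
[0.47795314 0.31216938 0.12121298]
```

View pics/w9a.png

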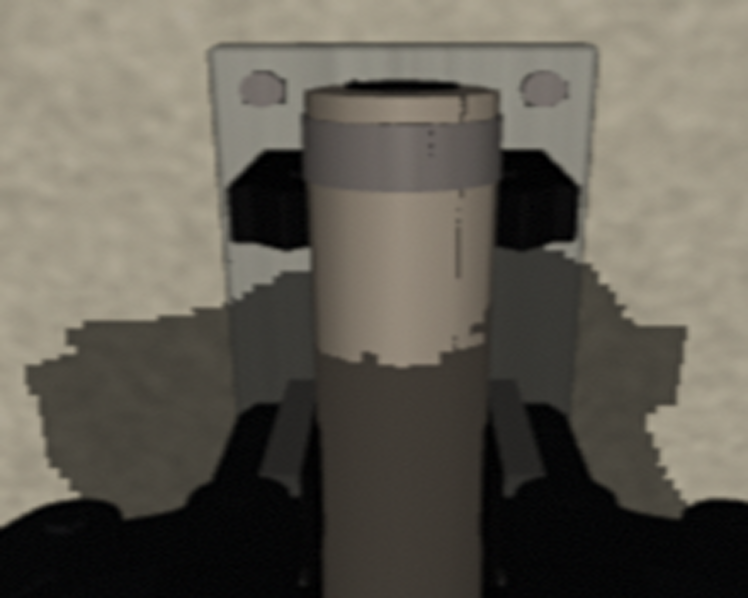

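{"op": "carry_out", "data": {"rows": [[[0, 0, 0, 0, 0, -0.15, 15], [0, 0, 0, 0, 0, -0.1, 15], [0, 0, 0, 0, 0, 0, 15], [0, 0, 0, 0, 0, 0, 15]]]}}

```text
time: 7.15
tool_pos: [0.4771, 0.3118, 0.1097]
tool_rot: [-0.503, 0.503, -0.497, 0.497]
contact_force: [0.7, -0.5, -1.7]
gripper_width: 0.261
```

{"op": "carry_out", "data": {"rows": [[[0, 0, 0, 0, 0, -0.03, 15], [0, 0, 0, 0, 0, 0, 15], [0, 0, 0, 0, 0, 0, 15]]]}}

```text
time: 7.45
tool_pos: [0.4772, 0.3118, 0.1088]
tool_rot: [0.503, -0.503, 0.497, -0.497]
contact_force: [-0.0, -0.2, -1.1]
gripper_width: 0.26
```

{"op": "carry_out", "data": {"rows": [[[0, 0, 0, 0, 0, -0.03, 15], [0, 0, 0, 0, 0, 0, 15], [0, 0, 0, 0, 0, 0, 15]]]}}

```text
time: 7.75
tool_pos: [0.4774, 0.3119, 0.1084]
tool_rot: [-0.503, 0.503, -0.497, 0.497]
contact_force: [-3.2, -1.6, 5.8]
gripper_width: 0.259
```

{"op": "carry_out", "data": {"rows": [[[0, 0, 0, 0, 0, -0.03, 15], [0, 0, 0, 0, 0, 0, 15], [0, 0, 0, 0, 0, 0, 15]]]}}

```text
time: 8.05
tool_pos: [0.4775, 0.312, 0.1084]
tool_rot: [-0.503, 0.503, -0.497, 0.497]
contact_force: [-6.9, -3.8, 12.6]
gripper_width: 0.261
```

{"op": "carry_out", "data": {"rows": [[[0, 0, 0, 0, 0, 0.03, 22], [0, 0, 0, 0, 0, 0, 26], [0, 0, 0, 0, 0, 0, 32], [0, 0, 0, 0, 0, 0, 45], [0, 0, 0, 0, 0, 0, 50]]]}}

```text
time: 8.55
tool_pos: [0.4771, 0.3118, 0.1072]
tool_rot: [-0.503, 0.503, -0.497, 0.497]
contact_force: [-0.0, -1.1, -0.6]
gripper_width: 0.583
```

Run:
```python
from h import *
s=state();a=grab_frame("wrist");print(s["tool_pos"],s["contact_force"],s["gripper_width"])
cv2.imwrite("pics/w10a.png",cv2.resize(a[110:340,160:380],None,fx=3.4,fy=2.6,interpolation=cv2.INTER_CUBIC))
```

```text
[0.47713963 0.31179833 0.10723241] [-0.02719972 -1.05278782 -0.61362244] 0.5828954453513211
```

View pics/w10a.png

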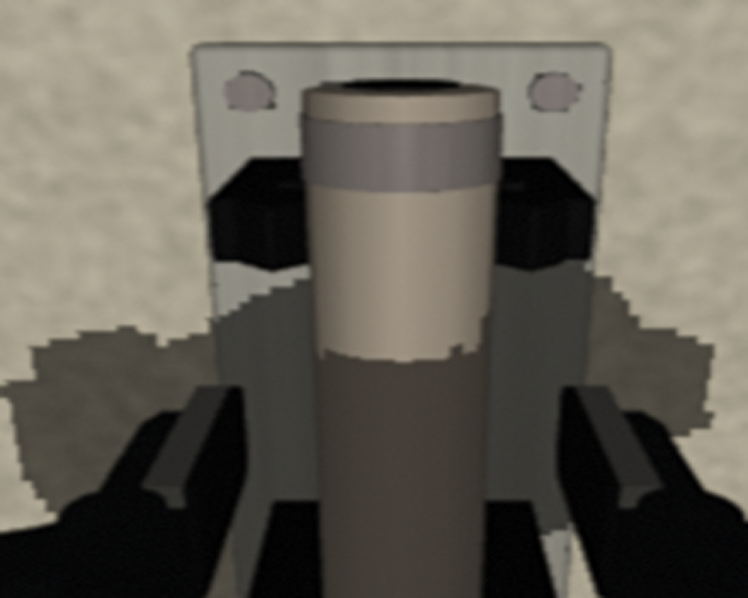

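The rod lies in the notches, symmetrical and level. I'll lift off and check it from all three cameras.

{"op": "carry_out", "data": {"rows": [[[0, 0, 0, 0, 0, 0, 55], [0, 0, 0, 0, 0, 0.3, 55], [0, 0, 0, 0, 0, 0.8, 55], [0, 0, 0, 0, 0, 0.8, 55], [0, 0, 0, 0, 0, 0.6, 55]]]}}

```text
time: 9.1
tool_pos: [0.4778, 0.3122, 0.2108]
tool_rot: [0.504, -0.502, 0.496, -0.497]
contact_force: [-0.2, -0.2, 0.2]
gripper_width: 0.643
```

{"op": "carry_out", "data": {"rows": [[[0, 0, 0, 0, -0.4, 0.3, 55], [0, 0, 0.5, 0.4, -1, 0, 55], [0, 0, 0.5, 0.4, -1, 0, 55], [0, 0, 0.5, 0.4, -1, 0, 55], [0, 0, 0.5, 0.4, -1, 0, 55]]]}}

```text
time: 9.6
tool_pos: [0.5417, 0.1343, 0.2209]
tool_rot: [0.538, -0.537, 0.46, -0.46]
contact_force: [0.3, -0.1, -0.1]
gripper_width: 0.646
```

Run:
```python
from h import *
s=state();print(s["tool_pos"])
a=grab_frame("scene");cv2.imwrite("pics/s11.png",cv2.resize(a[180:320,180:420],None,fx=3.3,fy=3.3,interpolation=cv2.INTER_CUBIC))
a=grab_frame("top");cv2.imwrite("pics/t11.png",a);cv2.imwrite("pics/t11a.png",cv2.resize(a[195:270,155:225],None,fx=8,fy=8,interpolation=cv2.INTER_CUBIC))
```

```text
[0.54173871 0.13433388 0.22086556]
```

View pics/s11.png

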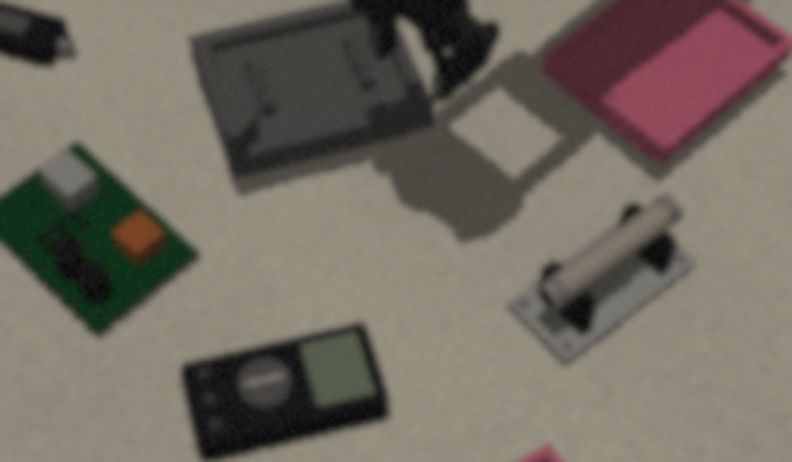

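View pics/t11a.png

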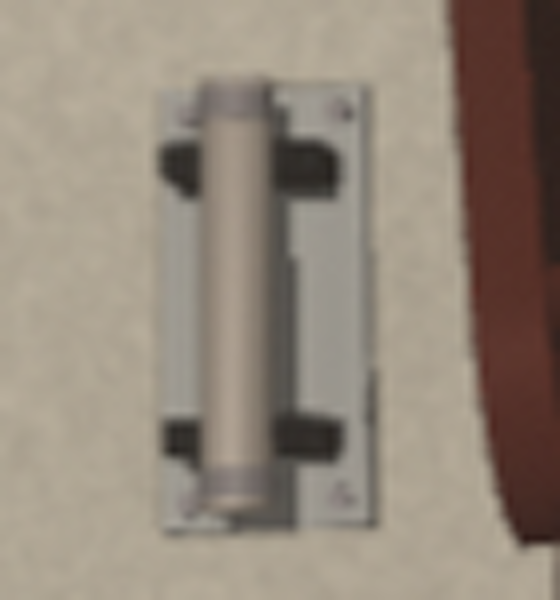

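{"op": "carry_out", "data": {"rows": [[[0, 0, 0.8, 0.8, -0.7, 0, 45], [0, 0, 0.8, 0.8, -0.7, 0, 45], [0, 0, 0.7, 0.7, -0.5, -0.2, 45], [0, 0, 0.1, 0.4, -0.2, 0, 45], [0, 0, 0, 0, 0, 0, 45]]]}}

```text
time: 10.2
tool_pos: [0.6505, 0.0512, 0.2119]
tool_rot: [0.573, -0.573, 0.414, -0.415]
contact_force: [-0.8, 0.7, -0.1]
gripper_width: 0.526
```

{"op": "carry_out", "data": {"rows": [[[0, 0, 0, 0, 0, 0, 45], [0, 0, 0, 0, 0, 0, 45]]]}}

```text
time: 10.4
tool_pos: [0.6484, 0.0529, 0.2118]
tool_rot: [0.574, -0.573, 0.414, -0.414]
contact_force: [-0.9, 0.2, 0.6]
gripper_width: 0.527
```

Run:
```python
from h import *
np.set_printoptions(precision=4,suppress=True)
s=state();a=grab_frame("wrist");print(s["tool_pos"],rot(s["tool_rot"]),s["gripper_width"])
C=cam("wrist",s);np.savez("w12.npz",K=C[0],R=C[1],p=C[2])
cv2.imwrite("pics/w12.png",a);print(state()["tool_pos"])
```

```text
[0.6484 0.0529 0.2118] [[ 0.3155 -0.0002  0.9489]
 [-0.9489  0.0003  0.3155]
 [-0.0004 -1.     -0.0001]] 0.5270956094820602
[0.6484 0.0529 0.2118]
```

View pics/w12.png

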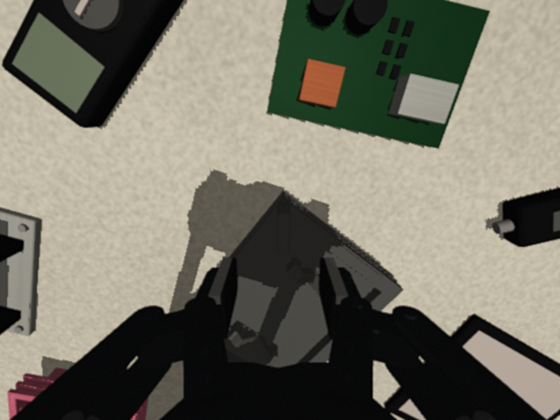

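Run:
```python
import cv2,numpy as np
a=cv2.imread("pics/w12.png")[180:380,190:380].astype(float)
a=np.clip(255*(a/255)**.5,0,255).astype(np.uint8)
cv2.imwrite("pics/w12a.png",cv2.resize(a,None,fx=4,fy=3,interpolation=cv2.INTER_CUBIC))
```

```text
(no output)
```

View pics/w12a.png

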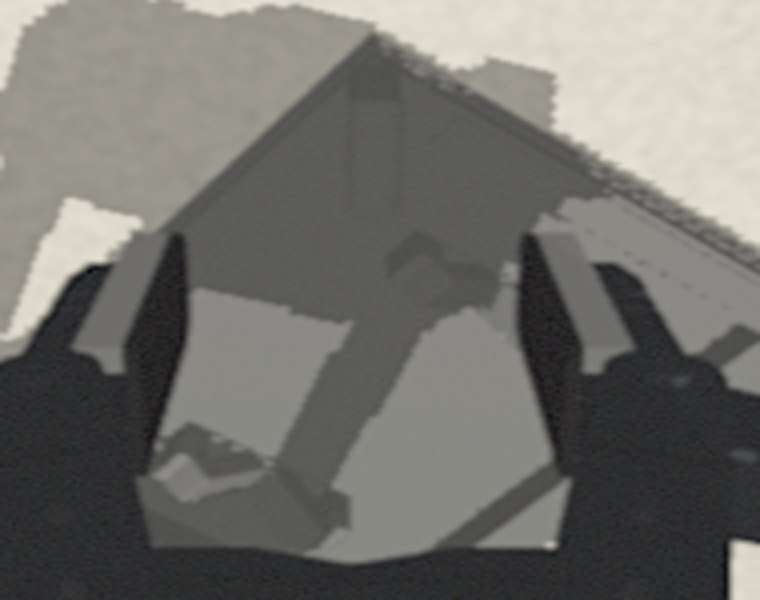

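Run:
```python
from h import *
np.set_printoptions(precision=4,suppress=True)
w=np.load("w12.npz");C=(w["K"],w["R"],w["p"])
g=lambda x,y:(190+(x+.5)/4-.5,180+(y+.5)/3-.5)
P=[onz(C,g(*u),.086) for u in((376,70),(376,100),(375,215),(348,150),(402,150))];print(np.array(P));
zd=np.array([.9489,.3155]);xd=np.array([.3155,-.9489]);t=np.array([.6484,.0529])
for p in P: print("rel tool x,z:",(p[:2]-t)@xd,(p[:2]-t)@zd)
print("rim corner",onz(C,g(376,35),.054))
```

```text
[[0.6705 0.0576 0.086 ]
 [0.6635 0.0552 0.086 ]
 [0.6348 0.0457 0.086 ]
 [0.6498 0.0559 0.086 ]
 [0.6529 0.0466 0.086 ]]
rel tool x,z: 0.0025373175329423863 0.022491973673070355
rel tool x,z: 0.002584073819085401 0.015054620258150476
rel tool x,z: 0.0025876639743929713 -0.015140502450501043
rel tool x,z: -0.0024156334308497863 0.0022645587977381406
rel tool x,z: 0.007381559520568076 0.002265820202750933
rim corner [0.6708 0.0571 0.054 ]
```

{"op": "carry_out", "data": {"rows": [[[0, 0, 0, 0.03, -0.08, -0.4, 45], [0, 0, 0, 0, 0, -0.8, 45], [0, 0, 0, 0, 0, -0.3, 45], [0, 0, 0, 0, 0, 0, 45], [0, 0, 0, 0, 0, 0, 45]]]}}

```text
time: 10.95
tool_pos: [0.6503, 0.0487, 0.1515]
tool_rot: [-0.573, 0.573, -0.414, 0.414]
contact_force: [0.7, -0.2, -0.7]
gripper_width: 0.527
```

Run:
```python
from h import *
np.set_printoptions(precision=4,suppress=True)
s=state();a=grab_frame("wrist");print(s["tool_pos"],rot(s["tool_rot"]))
cv2.imwrite("pics/w13.png",a)
a=a[180:380,190:380].astype(float)
a=np.clip(255*(a/255)**.5,0,255).astype(np.uint8)
cv2.imwrite("pics/w13a.png",cv2.resize(a,None,fx=4,fy=3,interpolation=cv2.INTER_CUBIC))
```

```text
[0.6503 0.0487 0.1515] [[ 0.3147 -0.0003  0.9492]
 [-0.9492  0.      0.3147]
 [-0.0001 -1.     -0.0003]]
```

View pics/w13a.png

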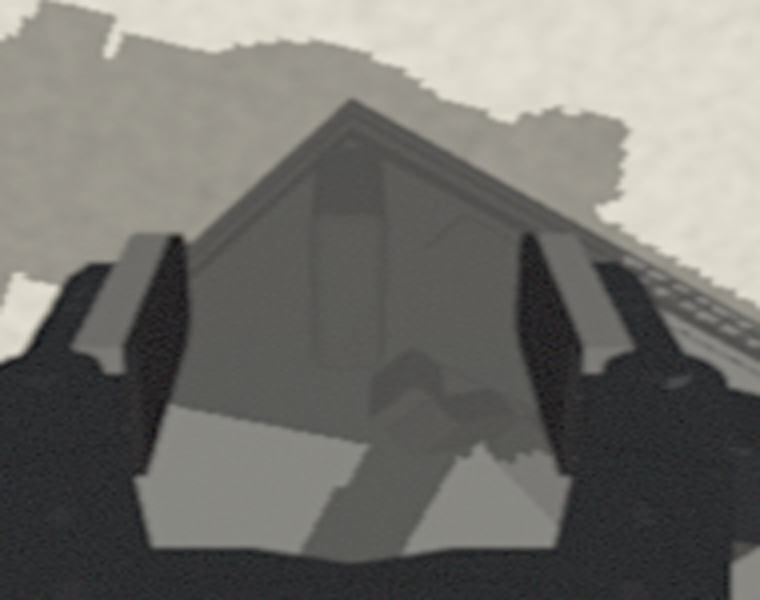

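{"op": "carry_out", "data": {"rows": [[[0, 0, 0, -0.02, 0.02, -0.35, 45], [0, 0, 0, 0, 0, -0.17, 45], [0, 0, 0, 0, 0, 0, 45], [0, 0, 0, 0, 0, 0, 30], [0, 0, 0, 0, 0, 0, 20]]]}}

```text
time: 11.5
tool_pos: [0.6498, 0.0494, 0.131]
tool_rot: [0.573, -0.573, 0.414, -0.414]
contact_force: [0.8, -0.2, 0.7]
gripper_width: 0.235
```

{"op": "carry_out", "data": {"rows": [[[0, 0, 0, 0, 0, 0, 14], [0, 0, 0, 0, 0, 0, 8], [0, 0, 0, 0, 0, 0, 2], [0, 0, 0, 0, 0, 0, 2], [0, 0, 0, 0, 0, 0, 2]]]}}

```text
time: 12.0
tool_pos: [0.6499, 0.0494, 0.1313]
tool_rot: [0.573, -0.573, 0.414, -0.414]
contact_force: [-1.9, 0.4, 3.6]
gripper_width: 0.1
```

Run:
```python
from h import *
np.set_printoptions(precision=4,suppress=True)
s=state();a=grab_frame("wrist");print(s["tool_pos"],s["gripper_width"],s["contact_force"],s["ft_torque"])
a=np.clip(255*(a/255)**.5,0,255).astype(np.uint8)
cv2.imwrite("pics/w14.png",a)
b=grab_frame("scene");cv2.imwrite("pics/s14.png",cv2.resize(b[130:290,180:380],None,fx=4,fy=3.7,interpolation=cv2.INTER_CUBIC))
# pivot math
c=np.array([.556,.0175]);th=np.radians(-19.5)
```

```text
[0.6499 0.0494 0.1313] 0.10037339497905572 [-1.9252  0.3592  3.6292] [-0.0249  0.1922 -0.089 ]
```

View pics/w14.png

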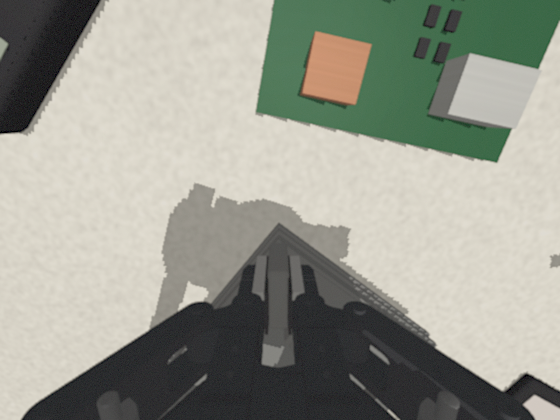

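View pics/s14.png

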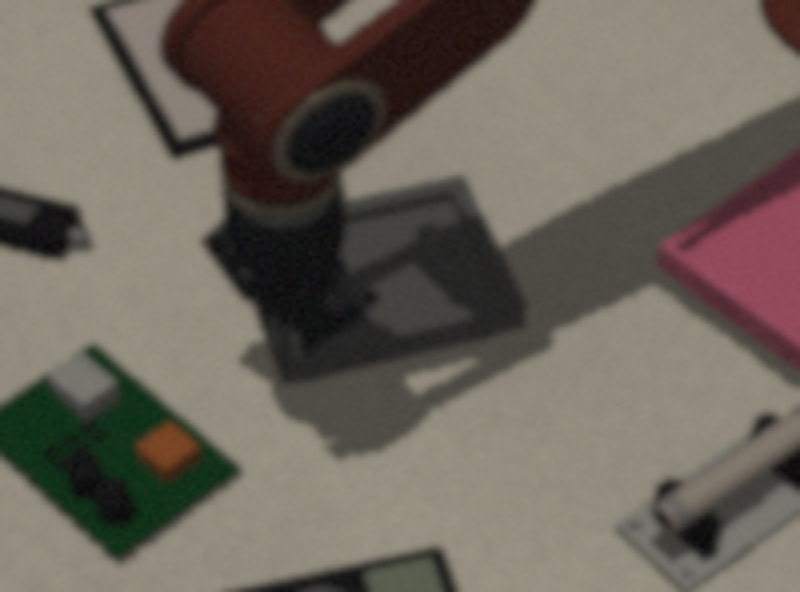

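Gripped at 8.6 mm on the 10 mm plate. Now I'll peel by tipping about the far corner: axis (0.315, -0.949, 0), 1° per row, with a matching arc shift.

{"op": "carry_out", "data": {"rows": [[[0.08, -0.24, 0, -0.034, -0.011, 0.09, 2], [0.08, -0.24, 0, -0.035, -0.012, 0.09, 2], [0.08, -0.24, 0, -0.037, -0.012, 0.09, 2], [0, 0, 0, 0, 0, 0, 2]]]}}

```text
time: 12.5
tool_pos: [0.645, 0.0481, 0.1422]
tool_rot: [0.589, -0.557, 0.403, -0.425]
contact_force: [-0.6, 0.6, -0.3]
gripper_width: 0.105
```

Run:
```python
from h import *
np.set_printoptions(precision=4,suppress=True)
s=state();print(s["tool_pos"],rot(s["tool_rot"]),s["gripper_width"],s["contact_force"],s["ft_torque"])
b=grab_frame("scene");cv2.imwrite("pics/s15.png",cv2.resize(b[130:290,180:380],None,fx=4,fy=3.7,interpolation=cv2.INTER_CUBIC))
```

```text
[0.645  0.0481 0.1422] [[ 0.3139  0.0513  0.9481]
 [-0.9494  0.0176  0.3134]
 [-0.0006 -0.9985  0.0542]] 0.10508016499492308 [-0.5765  0.6254 -0.2958] [ 0.1463  0.2078 -0.1318]
```

View pics/s15.png

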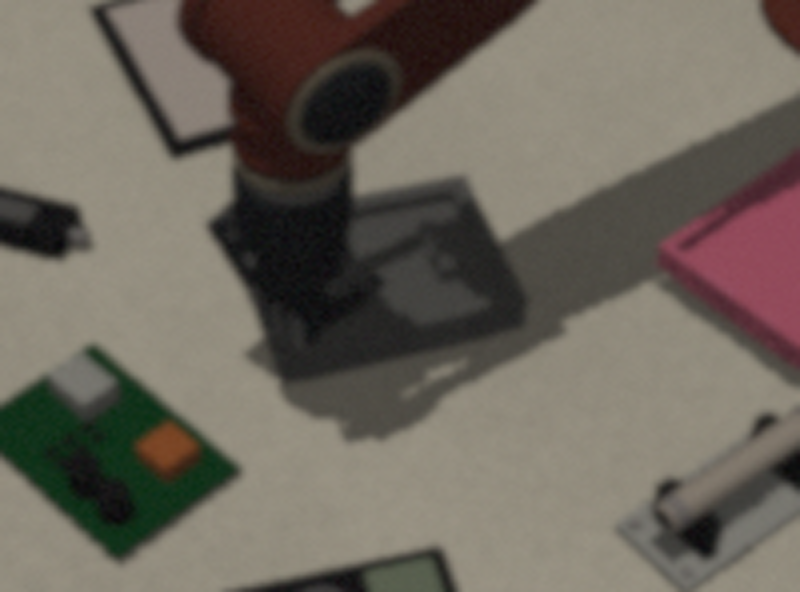

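{"op": "carry_out", "data": {"rows": [[[0.08, -0.24, 0, -0.038, -0.013, 0.09, 2], [0.08, -0.24, 0, -0.039, -0.013, 0.09, 2], [0.08, -0.24, 0, -0.041, -0.014, 0.09, 2], [0, 0, 0, 0, 0, 0, 2]]]}}

```text
time: 12.95
tool_pos: [0.6405, 0.0463, 0.1531]
tool_rot: [0.603, -0.542, 0.391, -0.436]
contact_force: [-0.8, 1.2, -0.8]
gripper_width: 0.103
```

Run:
```python
from h import *
np.set_printoptions(precision=4,suppress=True)
s=state();print(s["tool_pos"],rot(s["tool_rot"]),s["gripper_width"],s["contact_force"],s["ft_torque"])
b=grab_frame("scene");cv2.imwrite("pics/s16.png",cv2.resize(b[130:290,180:380],None,fx=4,fy=3.7,interpolation=cv2.INTER_CUBIC))
a=grab_frame("wrist");cv2.imwrite("pics/w16.png",np.clip(255*(a/255)**.5,0,255).astype(np.uint8))
```

```text
[0.6405 0.0463 0.1531] [[ 0.3143  0.102   0.9438]
 [-0.9493  0.0337  0.3125]
 [ 0.0001 -0.9942  0.1075]] 0.10297032040699337 [-0.7527  1.1988 -0.7549] [ 0.1298  0.1816 -0.13  ]
```

View pics/s16.png

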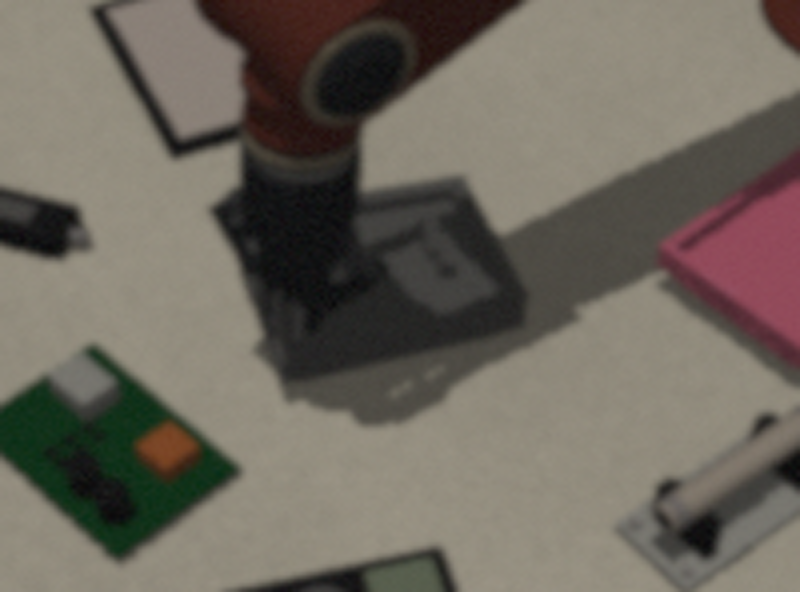

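View pics/w16.png

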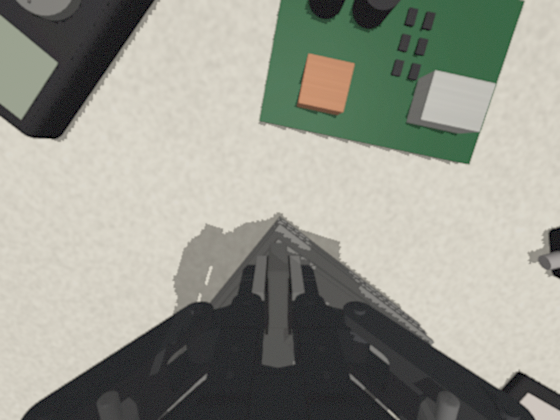

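Run:
```python
from h import *
np.set_printoptions(precision=4,suppress=True)
a=cv2.imread("pics/w14.png")[200:360,190:450];b=cv2.imread("pics/w16.png")[200:360,190:450]
cv2.imwrite("pics/cmp.png",np.vstack([cv2.resize(x,None,fx=2.9,fy=1.85,interpolation=cv2.INTER_CUBIC) for x in(a,b)]))
c=camera_info("wrist")
def CC(Rm,p):
    T=np.eye(4);T[:3,:3]=Rm;T[:3,3]=p;T=T@c["tool_from_camera"];return c["intrinsics"],T[:3,:3],T[:3,3]
R0=np.array([[.3147,-.0003,.9492],[-.9492,0,.3147],[-.0001,-1,-.0003]]);C0=CC(R0,[.6499,.0494,.1313])
C1=CC(np.array([[.3143,.102,.9438],[-.9493,.0337,.3125],[.0001,-.9942,.1075]]),[.6405,.0463,.1531])
X=onz(C0,(280,225),.054);print(X);print("stack-like",proj(C1,X-[0,0,.004]),proj(C0,X-[0,0,.004]))
```

```text
[0.6733 0.0575 0.054 ]
stack-like [[279.6555 210.5677]] [[279.9527 222.3761]]
```

View pics/cmp.png

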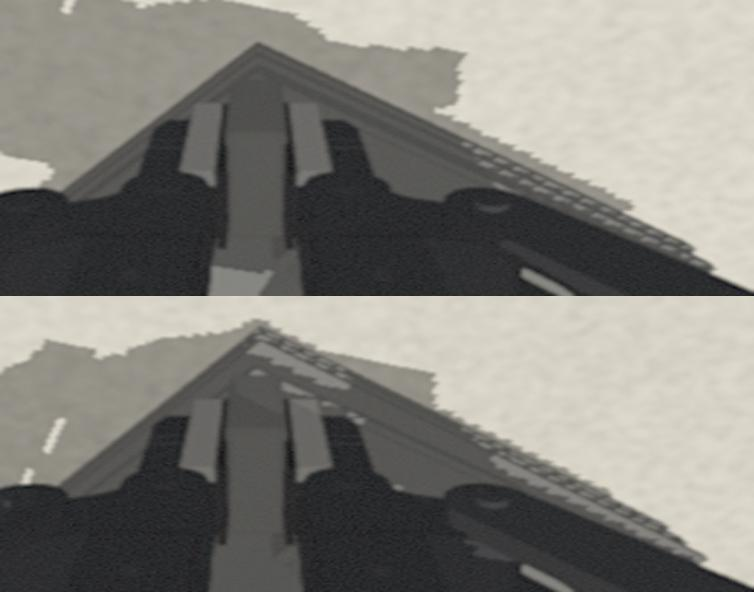

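The ear corner is up and the stack's edge shows as a clear gap beneath it. The force is only about 1 N, so the stack isn't carried. Next I'll lift the far corner gently straight up.

{"op": "carry_out", "data": {"rows": [[[0, 0, 0, 0, 0, 0.05, 2], [0, 0, 0, 0, 0, 0.1, 2], [0, 0, 0, 0, 0, 0.1, 2], [0, 0, 0, 0, 0, 0.1, 2], [0, 0, 0, 0, 0, 0, 2]]]}}

```text
time: 13.55
tool_pos: [0.6412, 0.0463, 0.1674]
tool_rot: [0.603, -0.542, 0.391, -0.436]
contact_force: [0.6, 0.5, -0.4]
gripper_width: 0.107
```

Run:
```python
from h import *
np.set_printoptions(precision=4,suppress=True)
s=state();print(s["tool_pos"],s["gripper_width"],s["contact_force"],s["ft_torque"])
a=grab_frame("wrist");cv2.imwrite("pics/w17.png",np.clip(255*(a/255)**.5,0,255).astype(np.uint8))
```

```text
[0.6412 0.0463 0.1674] 0.10662528911492518 [ 0.629   0.5038 -0.4015] [ 0.0207 -0.0035 -0.0013]
```

View pics/w17.png

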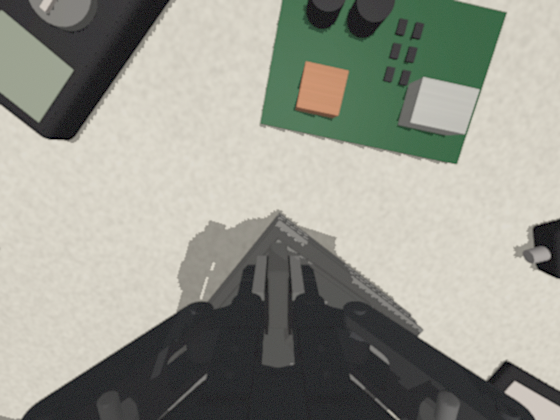

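Run:
```python
from h import *
a=cv2.imread("pics/w16.png")[200:370,190:450];b=cv2.imread("pics/w17.png")[200:370,190:450]
cv2.imwrite("pics/cmp.png",np.vstack([cv2.resize(x,None,fx=2.9,fy=1.75,interpolation=cv2.INTER_CUBIC) for x in(a,b)]))
b=grab_frame("scene");cv2.imwrite("pics/s17.png",cv2.resize(b[130:290,180:380],None,fx=4,fy=3.7,interpolation=cv2.INTER_CUBIC))
```

```text
(no output)
```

View pics/cmp.png

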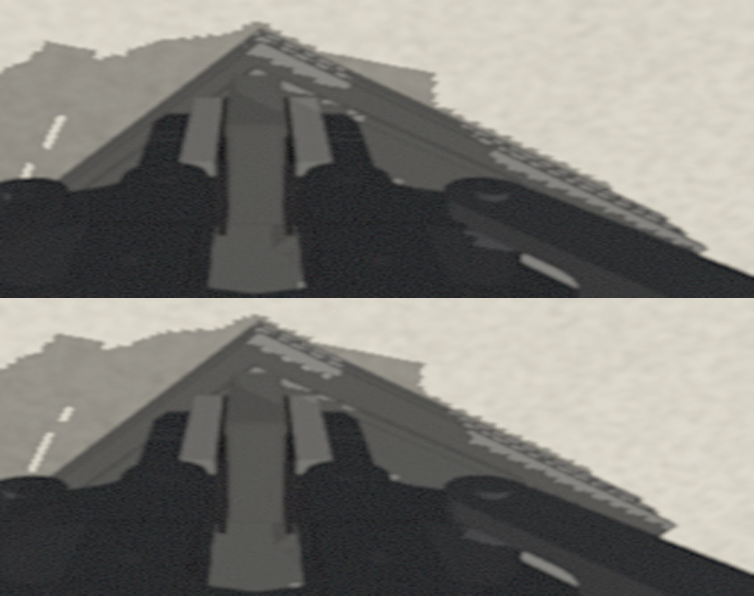

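View pics/s17.png

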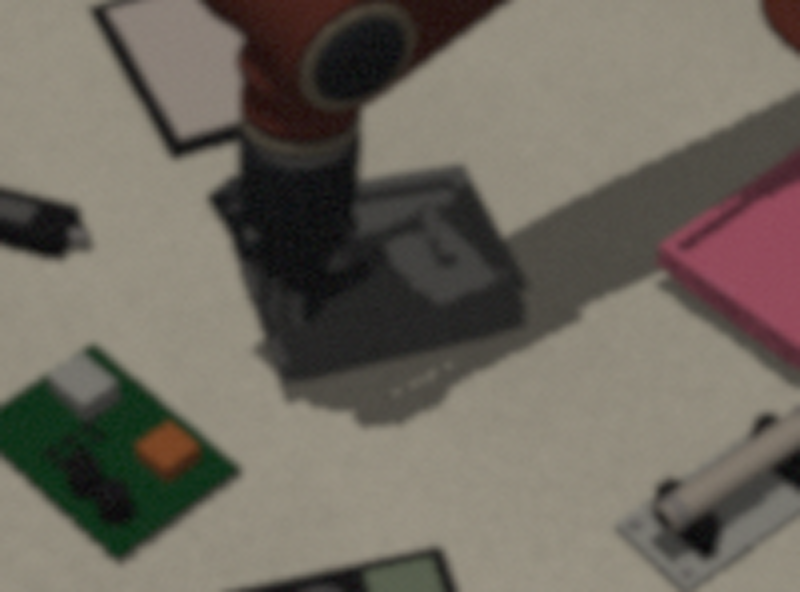

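{"op": "carry_out", "data": {"rows": [[[0, 0, 0, 0, 0, 0.2, 2], [0, 0, 0, 0, 0, 0.4, 2], [0, 0, 0, 0, 0, 0.6, 2], [0, 0, 0, 0, 0, 0.3, 2], [0, 0, 0, 0, 0, 0, 2]]]}}

```text
time: 14.15
tool_pos: [0.6423, 0.0464, 0.2305]
tool_rot: [0.604, -0.541, 0.389, -0.437]
contact_force: [0.5, -0.0, -1.8]
gripper_width: 0.109
```

Run:
```python
from h import *
np.set_printoptions(precision=4,suppress=True)
s=state();print(s["tool_pos"],s["gripper_width"],s["contact_force"],s["ft_torque"])
a=grab_frame("wrist");cv2.imwrite("pics/w18.png",np.clip(255*(a/255)**.5,0,255).astype(np.uint8))
b=grab_frame("scene");cv2.imwrite("pics/s18.png",cv2.resize(b[130:290,180:380],None,fx=4,fy=3.7,interpolation=cv2.INTER_CUBIC))
```

```text
[0.6423 0.0464 0.2305] 0.10935470165448914 [ 0.5155 -0.0289 -1.7587] [-0.0259 -0.0379  0.0663]
```

View pics/w18.png

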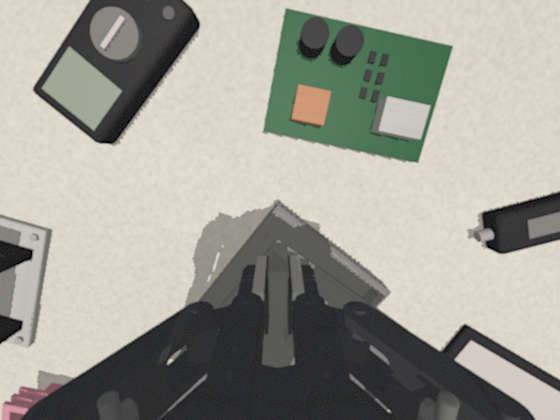

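View pics/s18.png

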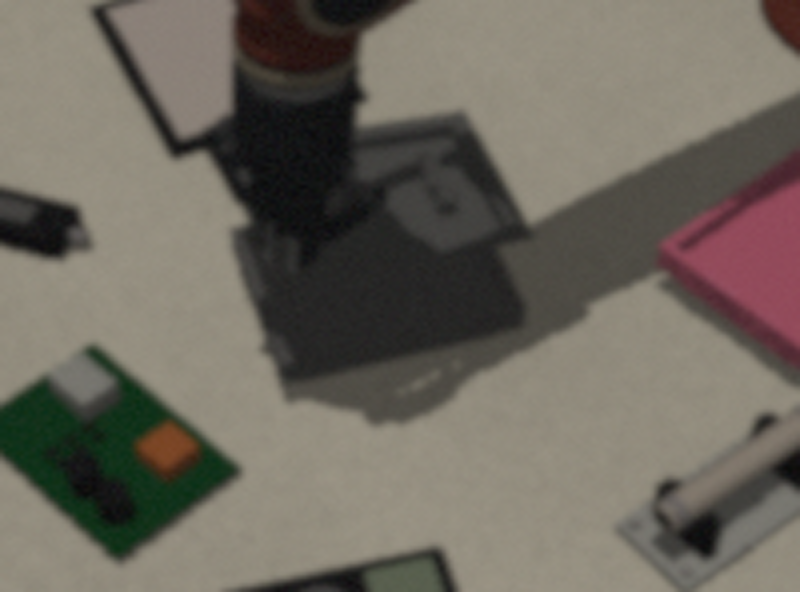

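{"op": "carry_out", "data": {"rows": [[[-0.12, 0.36, 0, 0, 0, 0, 2], [-0.12, 0.36, 0, 0, -0.1, 0, 2], [-0.12, 0.36, 0, -0.05, -0.3, 0, 2], [-0.12, 0.36, 0, -0.1, -0.5, 0, 2], [0, 0, 0, -0.15, -0.7, 0, 2]]]}}

```text
time: 14.75
tool_pos: [0.6287, -0.0187, 0.2259]
tool_rot: [-0.573, 0.574, -0.414, 0.413]
contact_force: [1.0, -0.6, -1.9]
gripper_width: 0.106
```

{"op": "carry_out", "data": {"rows": [[[0, 0, 0, -0.2, -0.8, 0, 2], [0, 0, 0, -0.2, -0.8, -0.1, 2], [0, 0, 0, -0.2, -0.8, -0.1, 2], [0, 0, 0, -0.2, -0.8, -0.1, 2], [0, 0, 0, -0.2, -0.8, 0, 2]]]}}

```text
time: 15.25
tool_pos: [0.5871, -0.1802, 0.2133]
tool_rot: [-0.573, 0.574, -0.415, 0.413]
contact_force: [-0.3, -0.4, -2.2]
gripper_width: 0.106
```

{"op": "carry_out", "data": {"rows": [[[0, 0, 0, -0.15, -0.7, 0, 2], [0, 0, 0, -0.15, -0.5, 0, 2], [0, 0, 0, -0.1, -0.3, 0, 2], [0, 0, 0, 0, 0, 0, 2], [0, 0, 0, 0, 0, 0, 2]]]}}

```text
time: 15.75
tool_pos: [0.5724, -0.2376, 0.2141]
tool_rot: [0.573, -0.573, 0.414, -0.414]
contact_force: [-0.8, -0.5, -2.0]
gripper_width: 0.104
```

Run:
```python
from h import *
np.set_printoptions(precision=4,suppress=True)
s=state();print(s["tool_pos"],rot(s["tool_rot"]),s["gripper_width"],s["contact_force"],s["ft_torque"])
cv2.imwrite("pics/s19.png",grab_frame("scene"));cv2.imwrite("pics/t19.png",grab_frame("top"))
a=grab_frame("wrist");cv2.imwrite("pics/w19.png",np.clip(255*(a/255)**.5,0,255).astype(np.uint8))
```

```text
[ 0.5724 -0.2376  0.2141] [[ 0.314  -0.0005  0.9494]
 [-0.9494  0.0007  0.314 ]
 [-0.0008 -1.     -0.0002]] 0.10393061563072133 [-0.7603 -0.4609 -1.9752] [-0.0098 -0.091  -0.0171]
```

View pics/s19.png

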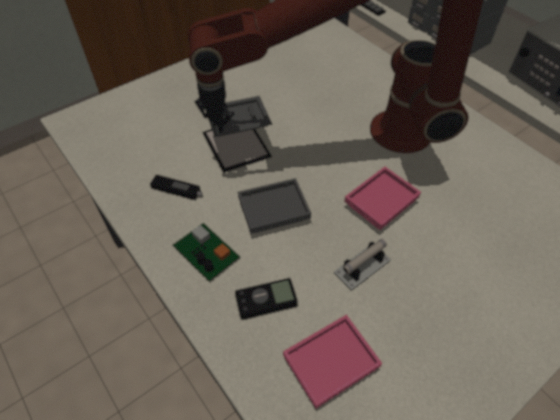

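View pics/t19.png

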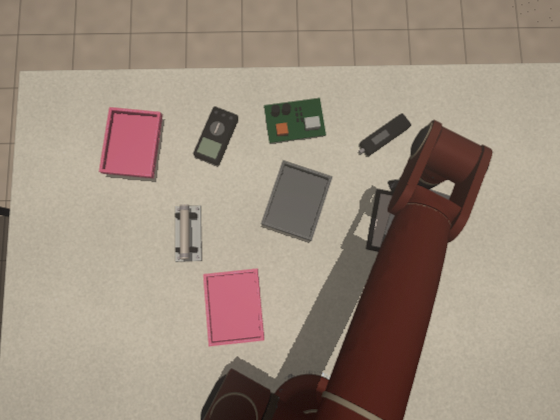

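View pics/w19.png

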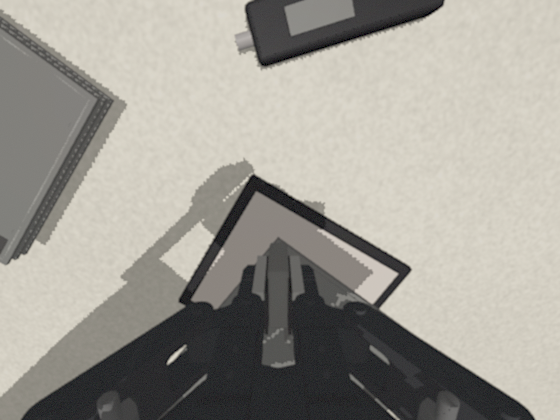

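{"op": "carry_out", "data": {"rows": [[[0, 0, 0, 0.1, -0.2, 0, 2], [0, 0, 0, 0.05, -0.15, 0, 2], [0, 0, 0, 0, 0, 0, 2], [0, 0, 0, 0, 0, 0, 2], [0, 0, 0, 0, 0, 0, 2]]]}}

```text
time: 16.4
tool_pos: [0.5786, -0.2515, 0.2142]
tool_rot: [0.573, -0.573, 0.414, -0.414]
contact_force: [0.2, 0.7, -0.7]
gripper_width: 0.101
```

{"op": "carry_out", "data": {"rows": [[[0, 0, 0, 0, 0, 0, 2], [0, 0, 0, 0, 0, 0, 2], [0, 0, 0, 0, 0, 0, 2], [0, 0, 0, 0, 0, 0, 2], [0, 0, 0, 0, 0, 0, 2]]]}}

```text
time: 16.9
tool_pos: [0.5786, -0.2516, 0.2143]
tool_rot: [0.573, -0.573, 0.414, -0.414]
contact_force: [0.1, -0.9, -0.7]
gripper_width: 0.109
```

Run:
```python
from h import *
np.set_printoptions(precision=4,suppress=True)
s=state();print(s["tool_pos"],s["joint_vel"])
a=grab_frame("scene");a=np.clip(255*(a/255)**.5,0,255).astype(np.uint8);cv2.imwrite("pics/s20.png",cv2.resize(a[75:175,180:300],None,fx=6,fy=5.5,interpolation=cv2.INTER_CUBIC))
cv2.imwrite("pics/s20b.png",cv2.resize(a[165:300,210:420],None,fx=3.8,fy=3.8,interpolation=cv2.INTER_CUBIC))
print(state()["tool_pos"])
# predicted corners if level
th=np.radians(-19.5);M=np.array([[np.cos(th),-np.sin(th)],[np.sin(th),np.cos(th)]])
c=s["tool_pos"][:2]-M@[.076,.059];print("tray centre",c)
for dz in (0,):
  for x,y in((90,70),(90,-70),(-90,-70),(-90,70)):
    q=np.r_[c+M@[x/1000,y/1000],s["tool_pos"][2]-.093+.016]
    p=proj(cam("scene"),q)[0];print(x,y,p,((p-[180,75])*[6,5.5]).round())
```

```text
[ 0.5786 -0.2516  0.2143] [ 0.0004  0.0009 -0.0015  0.0001 -0.0002 -0.001 ]
[ 0.5786 -0.2516  0.2143]
tray centre [ 0.4873 -0.2818]
90 70 [209.4257 133.8808] [177. 324.]
90 -70 [199.5401 104.349 ] [117. 161.]
-90 -70 [254.9605  93.3379] [450. 101.]
-90 70 [267.7389 121.4883] [526. 256.]
```

View pics/s20.png

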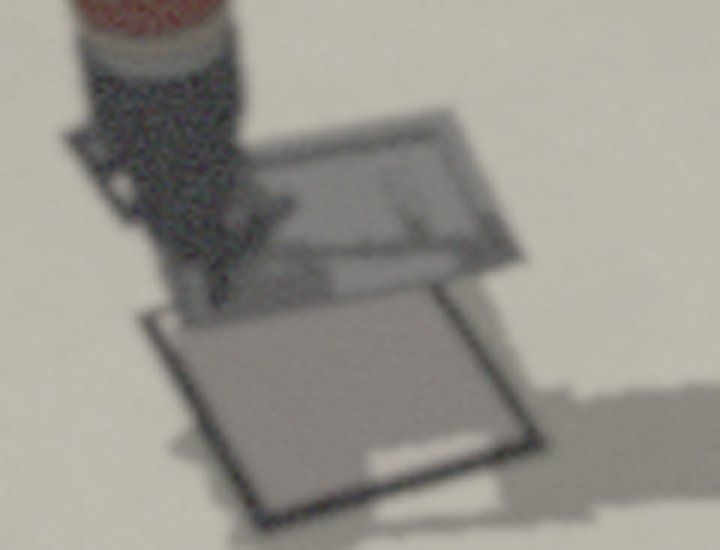

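View pics/s20b.png

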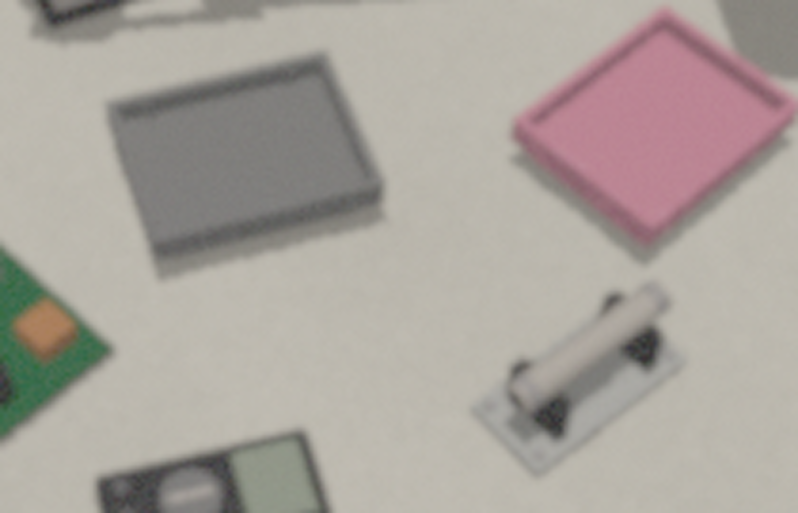

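The level-tray prediction matches the observed corners within about 1.5 camera pixels: (182,328), (447,110) and (522,260) in the crop. The stack and rod are in place and the arm is still, so I'm handing in.

```bash
python3 -c "
from plant import *
print(job_done()); print(state()['time'])"
```

```text
the job is handed in; nothing more can be done
None
the job is handed in; nothing more can be done
```

The job is handed in at about 17 s of the 64 s allowed. `job_done()` reports no verdict, so the results below are from my own checks.

- **Resistor:** I set it down until it touched both notches of the stand and let go. The wrist, scene and top views show it lying level and centred, and it stayed put to the end.
- **Peel:** I tipped the tray about 6° around its far corner, lifting the ear about 22 mm. The wrist view showed a clear gap over the stack at the ear corner. The arm felt only about 1 N there, so the stack was not being carried. I could not see the far corner directly; the tool followed the tipping arc closely, which puts that corner still down.
- **Rest of the stack:** after the tray came off, the stack was where it started in the top view, and the meter, probe box and board looked unmoved.
- **Tray:** it is held still by the ear, about level, with its underside about 12 cm above the bench. Its middle is estimated within about 5 mm of the panel's middle.

One disagreement came up: the top camera put the rod and stand 3–5 mm off in y from the wrist camera. I used the wrist view for those placings. I placed the tray with the same shift added to the panel's measured middle, which the 50 mm tolerance easily covers.

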